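# Put the drawing balls away in the prop box

### The arm

A 6-joint arm with a two-finger parallel gripper is mounted at the origin on the work surface. World frame = base frame: x ahead of the robot, y to its left, z up, the work surface at z = 0. Lengths are in m, angles in rad, forces in N, time in s.
With the tool pointing down it reaches from about 0.35 to 0.85 m from the base axis. Payload 8.1 kg.
Tool frame: the origin (TCP) lies at the very end of the fingers, on their centre line; the grasp point (between the pads) lies 19 mm behind it; y points along the fingers, x is the direction in which the jaws open and shut, and the axes are right-handed (so a half turn about y gives the same grasp; the last joint's range is limited). The gripper opens to 93 mm and grips with 3 to 60 N. Pads are 15 mm wide; open, the fingers measure 128 mm over their backs; the gripper's body (75 mm by 188 mm) begins 65 mm behind the grasp point.
Start: joints at [-1.327, 0.13, 1.488, -0, 1.523, -0.085], TCP at [0.194, -0.568, 0.219] pointing down, gripper open.
Joint ranges: [-2.96, 2.96], [-0.89, 2.26], [0.02, 2.5], [-1.34, 4.48], [0, 2.73], [-2.66, 2.66]. Speed limits (rad/s): [2.39, 2.39, 2.79, 3.14, 3.14, 3.14].

### API

Orientations are given as a unit quaternion [x, y, z, w].
In Python, from rig import r gives the robot as it stands.
- The arm moves only by the tool step_arm, never from a script. Its arguments are lists of equal length, an entry for each row: "jaw": the opening, from 0 (shut) to 1 (fully open); "translation": the shift along the tool's x, y, z in mm, a list of three; "rot": the turn, a rotation vector about the tool's x, y, z in degrees, a list of three. In form: {"jaw": [jaw, ...], "translation": [[x, y, z], ...], "rot": [[rx, ry, rz], ...]}. A call has 1 to 20 rows; each row is the pose to reach, as a shift and turn from the pose commanded when the call began, along the tool's axes at that moment; what a row does not reach only later rows make up. A row lasts 1/12 s, in which the tool goes at most 41.7 mm and 7.16 degrees, less where a joint would pass 70% of its speed; a pose out of reach is approached as far as the arm can. A call with a gripper value outside its range is refused whole. The fingers move at their own pace and stop on an object; "newtons" is the grip in N (left out, the last holds). Time passes only in rows, so rows that repeat a pose let the fingers close. It gives the time, the measured TCP pose, the force and the opening at its end, in the units of the state.
- r.sense(): the state, without advancing time (a new reading comes with each control period).
- r.camera(name): name is "scene" or "top"; returns a dict with "img" (420x560x3 uint8, red, green, blue), "mtx" (3x3 intrinsics, pixels), "cam_to_world" (4x4, takes a point from camera to world coordinates). Camera axes: x right, y up, looking along -z (the intrinsics and any distortion apply to the point x, -y, -z); pixel columns grow to the right and rows downward; lengths in m; the calibration is good to about 2 mm. A picture is of the moment at which its call begins. There is no depth.
- r.hand_in(): hands the job in, once; it reports no verdict.
The state is a dict: "clock": time; "qpos": joint angles; "joint_vel": joint speeds; "tau": joint torques, N m; "ee_pos": TCP position; "tcp_rot": TCP orientation; "force": force on the tool from outside, world axes, zero at the start; "ft_torque": the same for the moment, N m; "gripper_width": finger opening in m.
Only numpy, scipy, OpenCV 4.12 (cv2) and the standard library are available. Lean on these libraries where they do the work, as an engineer would, in place of code of your own. Each camera call takes 0.05 s, during which the arm holds its last target.

### The job

Open the wooden box by gently pushing its lid up by the front overhang, past its balance point, so that it stays open by itself. Then tip the three wooden balls out of the handleless tumbler into the open box, and stand the empty tumbler upright on the table again. Leave the mug, the jars, the cone and the charcoal where they stand.

Things in the scene. Friction and masses are not known exactly. Their poses are not given: they have to be found in the camera images.
- box: Plywood box, closed by its lid, fixed to the table: 170 (its x, front to back) x 250 (its y) x 120 mm high without the lid, walls 9 mm, floor 9 mm. Origin: centre of its underside; x points from the front (robot side) to the hinge side, z up. Its yaw varies within about 0.25 rad.
- lid (a joint): Angle of the box's lid, rad: 0 shut, grows as the front edge swings up and away from the robot. A flat plywood plate 200 (front to back) x 260 x 10 mm, 0.3 to 0.55 kg, no handle or latch. Nearly free hinge: let go below about 1.55 (upright) it falls shut, beyond that it falls on to its stop at 1.87 and stays. Lifting the front edge takes 1.5 to 3 N; press box and lid with less than 60 N.
- lid_lip (a point): Middle of the lower front edge of the lid, which moves with the lid. The shut lid's flat underside is 120.5 mm above the table and juts out 30 mm ahead of the box's front wall along the full width: the only place to lift it, from beneath, with tilted fingers. Its axes: x from this edge to the hinge (200 mm), y along the edge, z out of the lid's upper face.
- lid_hinge (a point): Middle of the hinge line, at the top of the box's back wall, 120.5 mm above the table; its y axis is the hinge axis.
- tumbler: White glazed tumbler, no handle, open top, loose, 0.12 to 0.2 kg: 100 mm high, 52 mm wide at the foot growing evenly to 70 mm at the rim, wall 4 mm, floor 5 mm. Origin: centre of its underside, z up through the mouth. Stands left or right of the box and holds the balls, which roll out once it is tipped about 100 degrees. It swings in a light grip when tipped: grip firmly (60 N is safe).
- tumbler_rim (a point): Centre of the tumbler's mouth, 100 mm above its underside.
- ball0_center (a point): Centre of a smooth wooden ball, 30 mm in diameter, 12 g, in the tumbler.
- ball1_center (a point): Centre of a second such ball.
- ball2_center (a point): Centre of a third such ball.
- mug: Bystander: white mug with a handle, 80 mm wide at the rim, 95 mm high, origin centre of underside. It stands on the other side of the box from the tumbler.
- glass_jar: Bystander: empty clear glass jar, 68 mm wide, 75 mm high, near the front of the box; origin centre of underside.
- ink_jar: Bystander: closed amber jar, 54 mm wide, 70 mm high, at the back right; origin centre of underside.
- cone: Bystander: wooden cone, 70 mm wide, 85 mm high, at the back left; origin centre of underside.
- charcoal: Bystander: black charcoal block, 90 x 16 x 14 mm, lying on the table; origin centre of underside.
Not all that is in view belongs to the job. What is shaped like the tumbler but yellow is not meant.

How it is judged:
On the way, in this order (a step that is already met when the one before it is completed fails the run):
1. the lid rests open past its balance point (joint above 1.7 rad), touched by no part of the robot (value of joint lid above 1.7 rad and contact force between each of the fingers, the arm and box below 0.1 N), for 0.3 s.
2. the lifted tumbler is tipped more than 46 degrees (0.8 rad) near the box (angle between tumbler's own z axis and vertical above 0.8 rad and height (world z) of tumbler above 0.05 m and horizontal distance between tumbler and box below 0.35 m).
3. all three balls lie inside the box (x of ball0_center in the frame of box between -0.08 and 0.08 m and y of ball0_center in the frame of box between -0.12 and 0.12 m and z of ball0_center in the frame of box between 0 and 0.11 m and x of ball1_center in the frame of box between -0.08 and 0.08 m and y of ball1_center in the frame of box between -0.12 and 0.12 m and z of ball1_center in the frame of box between 0 and 0.11 m and x of ball2_center in the frame of box between -0.08 and 0.08 m and y of ball2_center in the frame of box between -0.12 and 0.12 m and z of ball2_center in the frame of box between 0 and 0.11 m), for 0.2 s.
At the end, for the whole second after the job is handed in: Lid open by itself (above 1.7 rad); all three balls inside the box, below its rim; tumbler released, at rest and upright (within 0.1 rad) on the table top (underside within 8 mm of it) (all of step 3 and value of joint lid above 1.7 rad and angle between tumbler's own z axis and vertical below 0.1 rad and height (world z) of tumbler between -0.008 and 0.008 m and linear speed of tumbler below 0.03 m/s); the robot touches nothing.
It fails at once if the mug, a jar, the cone or the charcoal is moved by more than 30 mm (distance of any of mug, glass_jar, ink_jar, cone, charcoal from where it was at the start of the episode above 0.03 m).
It fails at once if the box or its lid is forced: pressed with more than 60 N (contact force between any of the fingers, the arm and box above 60 N).
It fails at once if a ball falls on to the table outside the box ((height (world z) of ball0_center below 0.018 m and distance between ball0_center and tumbler_rim above 0.12 m) or (height (world z) of ball1_center below 0.018 m and distance between ball1_center and tumbler_rim above 0.12 m) or (height (world z) of ball2_center below 0.018 m and distance between ball2_center and tumbler_rim above 0.12 m)).
It also fails if it takes over 72 s, if anything falls off the work surface, if the arm or the gripper's body presses on something with over 40 N, if the wrist force passes 120 N, or if a joint passes its speed limit or range.

## Working session

There is one attempt and no reset: what is moved stays moved. The work goes in short steps, Python scripts to look and compute and a tool call to move; the robot and the scene stay as the last step left them, time stands still between calls to the robot, and variables do not carry over. Pictures are saved under pics/ and viewed, and the job is handed in when it is done.

Besides the shell and the picture viewer there is one more tool, called as name(argument=value, ...) on one line, values as JSON. step_arm: Moves the arm, as the interface text tells. Its arguments: {"type":"object","properties":{"jaw":{"type":"array","items":{"type":"number"}},"translation":{"type":"array","items":{"type":"array","items":{"type":"number"}}},"rot":{"type":"array","items":{"type":"array","items":{"type":"number"}}},"newtons":{"type":"number"}},"required":["jaw","translation","rot"]}

```bash
ls; mkdir -p pics; python3 - <<'E'
from rig import r
import cv2
s=r.sense()
print({k:(v if not hasattr(v,'tolist') else v.tolist()) for k,v in s.items()})
for n in('scene','top'):
    c=r.camera(n); cv2.imwrite(f'pics/{n}0.png',cv2.cvtColor(c['img'],cv2.COLOR_RGB2BGR)); print(c['mtx'],c['cam_to_world'],c.keys())
E
```

```text
pics
{'clock': 0.0, 'qpos': [-1.3273986730491905, 0.13114104224849463, 1.4892917473208171, -5.17464398401199e-06, 1.5230052737075077, -0.08541739196069352], 'joint_vel': [0.0001830348804087047, -0.0002091737511004449, 0.0008128466173481699, -0.0005166251324302555, -2.383632220462773e-05, 0.0004840173589754186], 'tau': [-0.0007458055370079819, -55.98401427268982, -49.176506996154785, 0.07678678957745433, 0.03525025793351233, -0.00015291696399799548], 'ee_pos': [0.19362255928731353, -0.5672886866382386, 0.2175926313320503], 'tcp_rot': [-0.5746693725740739, 0.4119210698040708, -0.4109260611027718, 0.5755136112928616], 'force': [0.8705374580766346, 0.029055070907734834, 0.45526530520469394], 'ft_torque': [0.026986900882059486, -0.02331362083669055, -0.0008293088796780396], 'gripper_width': 0.09296294523642998}
[[492.42541509   0.         275.94981559]
 [  0.         492.42541509 207.85975121]
 [  0.           0.           1.        ]] [[ 0.69474349 -0.51078262  0.50639174  1.13013474]
 [ 0.71925466  0.49136212 -0.49115782 -0.58166684]
 [ 0.00205315  0.70545332  0.70875341  0.9179555 ]
 [ 0.          0.          0.          1.        ]] dict_keys(['img', 'mtx', 'cam_to_world'])
[[540.03267691   0.         274.69890834]
 [  0.         540.03267691 211.92344222]
 [  0.           0.           1.        ]] [[-0.01724942  0.99465055 -0.10184665  0.40757788]
 [-0.9997906  -0.01828032 -0.00919743  0.00872398]
 [-0.01101002  0.10166667  0.99475759  1.22681363]
 [ 0.          0.          0.          1.        ]] dict_keys(['img', 'mtx', 'cam_to_world'])
```

View pics/scene0.png

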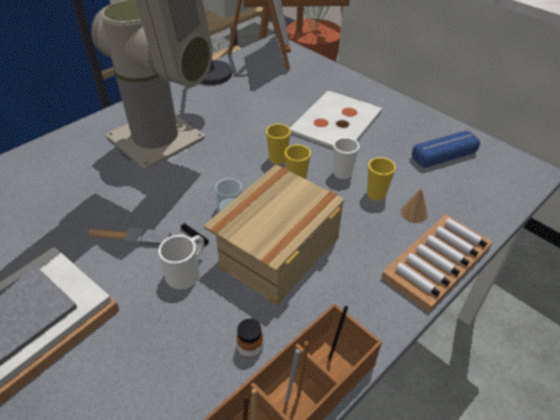

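View pics/top0.png

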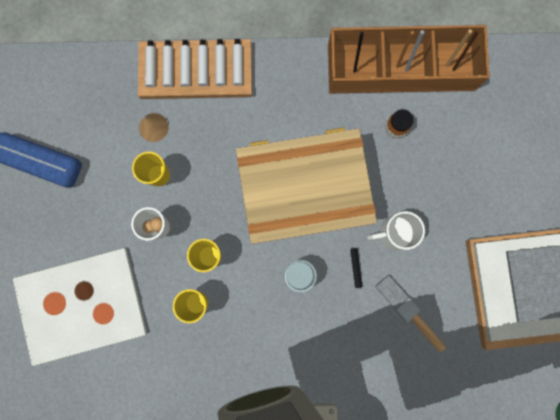

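Top view: the box lid spans about (238,130)–(376,243). Candidates for the tumbler are white at (148,223) with balls inside, and yellow at (150,168), (204,255), (190,306). The white mug with its handle is at (405,231). The white handleless one with balls fits the description; next I enlarge and measure.

```bash
cat > h.py <<'E'
import numpy as np, cv2
from scipy.spatial.transform import Rotation as R
def proj(c,P):
    T=np.linalg.inv(c['cam_to_world']); p=np.atleast_2d(P)@T[:3,:3].T+T[:3,3]
    p=p*[1,-1,-1]; q=p@c['mtx'].T; return q[:,:2]/q[:,2:]
def ray(c,uv):
    d=np.linalg.inv(c['mtx'])@[uv[0],uv[1],1]; d=c['cam_to_world'][:3,:3]@(d*[1,-1,-1]); return c['cam_to_world'][:3,3],d
def onz(c,uv,z):
    o,d=ray(c,uv); return o+d*(z-o[2])/d[2]
def save(img,name,crop=None,s=1):
    if crop: x0,y0,x1,y1=crop; img=img[y0:y1,x0:x1]
    img=cv2.resize(img,None,fx=s,fy=s,interpolation=cv2.INTER_CUBIC); cv2.imwrite('pics/'+name,cv2.cvtColor(img,cv2.COLOR_RGB2BGR))
E
python3 - <<'E'
from rig import r
from h import *
c=r.camera('top'); im=c['img']; hsv=cv2.cvtColor(im,cv2.COLOR_RGB2HSV)
# lid: wood
m=((hsv[...,1]>60)&(hsv[...,0]<28)&(hsv[...,2]>90)).astype(np.uint8)*255
m[:, :215]=0; m[:, 385:]=0; m[:120]=0; m[250:]=0
m=cv2.morphologyEx(m,cv2.MORPH_OPEN,np.ones((9,9)))
k=max(cv2.findContours(m,0,2)[0],key=cv2.contourArea)
rc=cv2.minAreaRect(k); print(rc); bp=cv2.boxPoints(rc)
for p in bp: print(p,onz(c,p,.1305).round(4))
print('ctr',onz(c,rc[0],.1305))
W=np.array([onz(c,p,.1305)[:2] for p in bp]); print([np.linalg.norm(W[i]-W[i-1]).round(4) for i in range(4)])
# tumbler white
w=((hsv[...,1]<40)&(hsv[...,2]>170)).astype(np.uint8)*255
for (x0,y0,x1,y1) in [(120,195,180,255),(385,200,430,255)]:
    mm=np.zeros_like(w); mm[y0:y1,x0:x1]=w[y0:y1,x0:x1]
    k=max(cv2.findContours(mm,0,2)[0],key=cv2.contourArea); (cc,rr)=cv2.minEnclosingCircle(k); print(cc,rr,cv2.fitEllipse(k),onz(c,cc,.1).round(4))
a=im.copy(); cv2.drawContours(a,[bp.astype(int)],0,(255,0,0),1)
save(a,'t1.png',(110,110,440,320),2.4)
s=r.camera('scene'); save(s['img'],'s1.png',(160,110,440,320),2.8)
E
```

```text
((305.4366455078125, 183.6868896484375), (99.98233032226562, 128.7244873046875), 80.64701843261719)
[233.80566 144.82022] [0.6609 0.101  0.1305]
[360.81885 123.9004 ] [ 0.6998 -0.1627  0.1305]
[377.06763 222.55356] [ 0.4943 -0.1888  0.1305]
[250.05444 243.47339] [0.4564 0.07   0.1305]
ctr [ 0.57685458 -0.04516305  0.1305    ]
[np.float64(0.2069), np.float64(0.2666), np.float64(0.2072), np.float64(0.2615)]
(147.25782775878906, 223.34133911132812) 17.33745574951172 ((147.1636962890625, 223.37637329101562), (32.94108963012695, 33.92485427856445), 36.44322204589844) [0.5038 0.287  0.1   ]
(404.38812255859375, 230.67132568359375) 20.10714340209961 ((404.9099426269531, 230.2847442626953), (37.734901428222656, 38.74958801269531), 116.2733154296875) [ 0.4787 -0.2505  0.1   ]
```

View pics/t1.png

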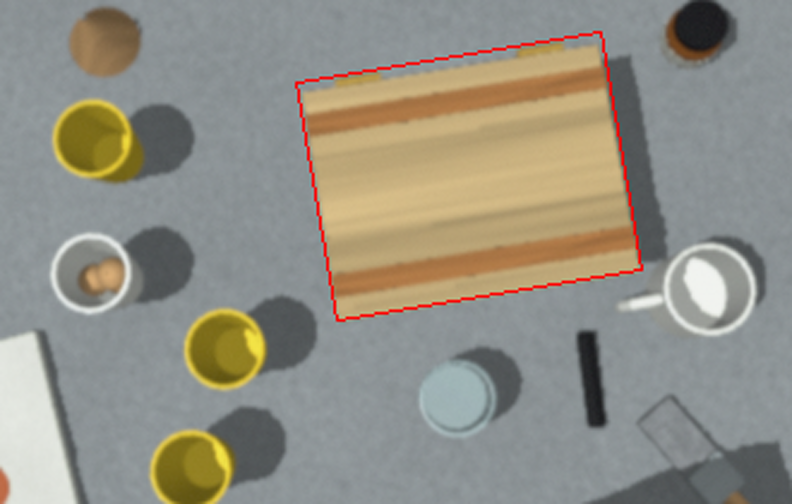

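View pics/s1.png

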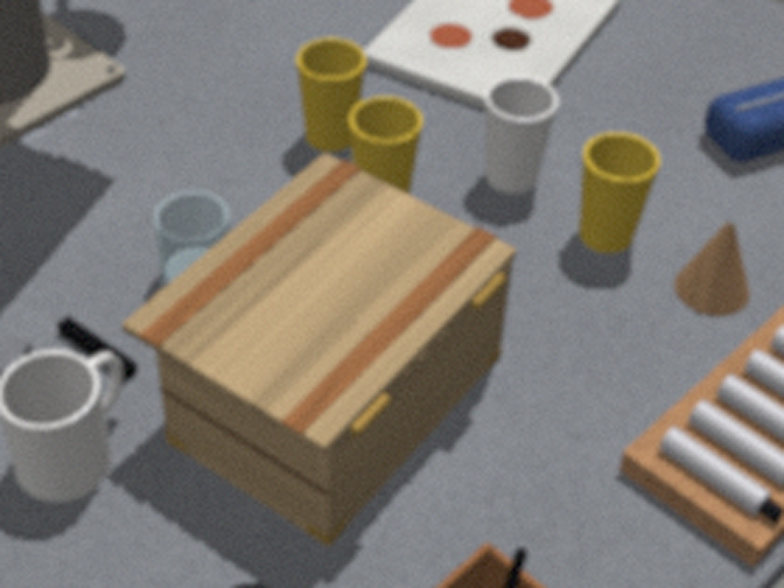

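Confirmed: the white handleless tumbler with balls inside is at (148,223), while the other cups of that shape are yellow. I measure the remaining objects, and log arm poses to understand its kinematics.

```bash
python3 - <<'E'
from rig import r
from h import *
c=r.camera('top')
for n,uv,z in [('jar',(300,276),.075),('charc a',(354,248),.014),('charc b',(359,287),.014),('yel1',(149,168),.1),('yel2',(204,255),.1),('yel3',(190,306),.1),('mug handle end',(369,237),.06),('cone tip',(153,128),.0),('ink',(401,121),.07),('blue',(38,160),.03),('tray back',(195,97),.02),('palR',(144,330),.005),('palT',(126,250),.005)]:
    print(n,onz(c,uv,z).round(3))
# lid frame
FL=onz(c,(250.2,243.4),.1305);FR=onz(c,(377.0,222.2),.1305); e=FL-FR; print(np.linalg.norm(e)); e/=np.linalg.norm(e); x=np.array([e[1],-e[0],0]); lip=(FL+FR)/2
print('yaw',np.arctan2(x[1],x[0]),'lip',lip,'hinge',lip+.2*x,'box',lip+.115*x)
s=r.camera('scene')
for q in (.13,-.13):
  for a in (0,.2):
    P=lip+a*x+q*e; print(q,a,P.round(3),'top',proj(c,P).round(1),'scene',proj(s,P).round(1))
print(R.from_quat(r.sense()['tcp_rot']).as_matrix().round(3))
E
```

```text
jar [ 0.388 -0.032  0.075]
charc a [ 0.447 -0.156  0.014]
charc b [ 0.361 -0.164  0.014]
yel1 [0.621 0.284 0.1  ]
yel2 [0.435 0.168 0.1  ]
yel3 [0.331 0.197 0.1  ]
mug handle end [ 0.469 -0.183  0.06 ]
cone tip [0.735 0.3   0.   ]
ink [ 0.721 -0.26   0.07 ]
blue [0.658 0.553 0.03 ]
tray back [0.8   0.199 0.02 ]
palR [0.273 0.316 0.005]
palT [0.452 0.358 0.005]
0.2612281416188543
yaw 0.14785461034472022 lip [ 0.47576591 -0.05950033  0.1305    ] hinge [ 0.67358379 -0.03003703  0.1305    ] box [ 0.58951119 -0.04255894  0.1305    ]
0.13 0 [0.457 0.069 0.131] top [[250.5 243.4]] scene [[275.3 164.1]]
0.13 0.2 [0.654 0.099 0.131] top [[235.  147.9]] scene [[344.2 198.4]]
-0.13 0 [ 0.495 -0.188  0.131] top [[376.7 222.2]] scene [[202.6 225.1]]
-0.13 0.2 [ 0.693 -0.159  0.131] top [[359.  127.3]] scene [[275.3 269.8]]
[[ 0.323 -0.     0.946]
 [-0.946  0.001  0.323]
 [-0.001 -1.     0.   ]]
```

step_arm(jaw=[0,0,0,0,0,0], translation=[[0,0,0],[0,-20,0],[0,-40,0],[0,-60,0],[0,-80,0],[0,-80,0]], rot=[[0,0,0],[0,0,0],[0,0,0],[0,0,0],[0,0,0],[0,0,0]], newtons=20)

```text
clock: 0.8
ee_pos: [0.1942, -0.5695, 0.3039]
tcp_rot: [0.577, -0.409, 0.413, -0.573]
force: [0.4, -1.1, 0.7]
gripper_width: 0.0571
```

```bash
cat >> h.py <<'E'
import json
def log():
    from rig import r
    s=r.sense(); open('log.jsonl','a').write(json.dumps({k:np.asarray(v).tolist() for k,v in s.items()})+'\n')
    M=R.from_quat(s['tcp_rot']).as_matrix()
    print('t',round(s['clock'],2),'p',np.round(s['ee_pos'],4),'q',np.round(s['qpos'],3),'F',np.round(s['force'],1),'w',round(s['gripper_width'],4)); print(M.round(3)); return s,M
E
python3 -c "
from h import *
log()"
```

```text
t 0.8 p [ 0.1942 -0.5695  0.3039] q [-1.327  0.109  1.358  0.     1.668 -0.085] F [ 0.4 -1.1  0.7] w 0.0571
[[ 0.323  0.002  0.946]
 [-0.946 -0.007  0.323]
 [ 0.007 -1.    -0.001]]
```

```bash
cat >> h.py <<'E'
def ori(psi,pitch,roll=0,flip=False):
    "heading psi, pitch down (deg); jaws horizontal, x to the right of heading; roll about tool y (deg)"
    a,b=np.radians([psi,pitch]); y=np.array([np.cos(b)*np.cos(a),np.cos(b)*np.sin(a),-np.sin(b)]); x=np.array([np.sin(a),-np.cos(a),0])
    if flip: x=-x
    M=np.column_stack([x,y,np.cross(x,y)]); return M@R.from_euler('y',roll,degrees=True).as_matrix()
def go(p,M,s=None):
    if s is None: s,_=log()
    M0=R.from_quat(s['tcp_rot']).as_matrix(); t=M0.T@(np.array(p)-s['ee_pos'])*1e3; rv=np.degrees(R.from_matrix(M0.T@M).as_rotvec())
    print('shift',t.round(1),'rot',rv.round(1),'rows>=',max(np.linalg.norm(t)/41.7,np.linalg.norm(rv)/7.16).round(1))
    return t,rv
E
python3 -c "
from h import *
go([.40,-.14,.33],ori(-10,90))
go([.40,-.14,.33],ori(-10,60))"
```

```text
t 0.8 p [ 0.1942 -0.5695  0.3039] q [-1.327  0.109  1.358  0.     1.668 -0.085] F [ 0.4 -1.1  0.7] w 0.0571
[[ 0.323  0.002  0.946]
 [-0.946 -0.007  0.323]
 [ 0.007 -1.    -0.001]]
shift [-339.9  -28.7  333.5] rot [-0.1 28.8  0.4] rows>= 11.4
t 0.8 p [ 0.1942 -0.5695  0.3039] q [-1.327  0.109  1.358  0.     1.668 -0.085] F [ 0.4 -1.1  0.7] w 0.0571
[[ 0.323  0.002  0.946]
 [-0.946 -0.007  0.323]
 [ 0.007 -1.    -0.001]]
shift [-339.9  -28.7  333.5] rot [29.3 28.3 -7.1] rows>= 11.4
```

step_arm(jaw=[0,0,0,0,0,0,0,0,0,0,0,0,0,0], translation=[[-340,-29,334],[-340,-29,334],[-340,-29,334],[-340,-29,334],[-340,-29,334],[-340,-29,334],[-340,-29,334],[-340,-29,334],[-340,-29,334],[-340,-29,334],[-340,-29,334],[-340,-29,334],[-340,-29,334],[-340,-29,334]], rot=[[0,29,0],[0,29,0],[0,29,0],[0,29,0],[0,29,0],[0,29,0],[0,29,0],[0,29,0],[0,29,0],[0,29,0],[0,29,0],[0,29,0],[0,29,0],[0,29,0]])

```text
clock: 1.97
ee_pos: [0.4003, -0.1373, 0.3271]
tcp_rot: [-0.455, 0.542, -0.542, 0.454]
force: [-0.8, 0.1, -1.3]
gripper_width: 0.0007
```

```bash
python3 -c "
from h import *
go([.40,-.14,.30],ori(-10,60))"
```

```text
t 1.97 p [ 0.4003 -0.1373  0.3271] q [-0.451 -0.374  1.757 -0.     1.759  1.294] F [-0.8  0.1 -1.3] w 0.0007
[[-0.173 -0.     0.985]
 [-0.985 -0.    -0.173]
 [ 0.    -1.    -0.   ]]
shift [ 2.7 27.1  0.2] rot [30.  0.  0.] rows>= 4.2
```

step_arm(jaw=[0,0,0,0,0,0], translation=[[3,27,0],[3,27,0],[3,27,0],[3,27,0],[3,27,0],[3,27,0]], rot=[[7,0,0],[14,0,0],[21,0,0],[28,0,0],[30,0,0],[30,0,0]])

```text
clock: 2.47
ee_pos: [0.4177, -0.1527, 0.3001]
tcp_rot: [0.325, -0.393, 0.659, -0.553]
force: [-1.1, -0.5, 0.1]
gripper_width: -0.0
```

```bash
python3 -c "
from h import *
log()"
```

```text
t 2.47 p [ 0.4177 -0.1527  0.3001] q [-0.667 -0.891  2.205  0.237  1.386  1.093] F [-1.1 -0.5  0.1] w -0.0
[[-0.177  0.473  0.863]
 [-0.984 -0.079 -0.159]
 [-0.007 -0.877  0.48 ]]
```

```bash
cat > kin.py <<'E'
import numpy as np, json
from scipy.spatial.transform import Rotation as R
from scipy.optimize import least_squares
Ry=lambda a:R.from_euler('y',a).as_matrix(); Rz=lambda a:R.from_euler('z',a).as_matrix()
def fk(q,k):
    a1,off,d1,L2,e,L3,Lt=k
    A=Rz(q[0]);B=A@Ry(q[1]);C=B@Ry(q[2]);D=C@Rz(q[3])@Ry(q[4])
    w=A@[a1,off,d1]+B@[0,0,L2]+C@[e,0,L3]
    E=D@Rz(q[5])
    return w+D@[0,0,Lt],E,w
E
cat > fit.py <<'E'
from kin import *
D=[json.loads(l) for l in open('log.jsonl')]
D.append(dict(qpos=[-1.3273986730491905,0.13114104224849463,1.4892917473208171,0,1.5230052737075077,-0.08541739196069352],ee_pos=[0.19362255928731353,-0.5672886866382386,0.2175926313320503],tcp_rot=[-0.5746693725740739,0.4119210698040708,-0.4109260611027718,0.5755136112928616]))
f=lambda k:np.concatenate([fk(d['qpos'],k)[0]-d['ee_pos'] for d in D]+[[(k[0])*1e-3,k[4]*1e-3]])
s=least_squares(f,[0,.05,.4,.4,0,.4,.25]); print(s.x.round(4),np.abs(s.fun).max())
np.save('k.npy',s.x)
for d in D[-4:]:
    p,E,w=fk(d['qpos'],s.x); M=R.from_quat(d['tcp_rot']).as_matrix(); print((E.T@M).round(3).tolist(),w.round(3))
E
python3 fit.py
```

```text
[0.     0.0512 0.3181 0.3691 0.0616 0.5534 0.3775] 6.159673936962248e-05
[[-1.0, -0.0, 0.0], [0.0, 0.0, 1.0], [-0.0, 1.0, -0.0]] [ 0.194 -0.567  0.681]
[[-1.0, 0.0, 0.0], [-0.0, 0.0, 1.0], [0.0, 1.0, -0.0]] [ 0.4   -0.137  0.705]
[[-1.0, 0.0, 0.0], [0.0, -0.0, 1.0], [0.0, 1.0, -0.0]] [ 0.239 -0.123  0.631]
[[-1.0, 0.0, 0.0], [0.0, -0.0, 1.0], [0.0, 1.0, 0.0]] [ 0.194 -0.568  0.595]
```

```bash
cat >> kin.py <<'E'
k=np.load('k.npy'); Mt=np.array([[-1,0,0],[0,0,1],[0,1,0.]])
lo=np.array([-2.96,-.89,.02,-1.34,0,-2.66])+.02; hi=np.array([2.96,2.26,2.5,4.48,2.73,2.66])-.02
def pose(q):
    p,E,w=fk(q,k); return p,E@Mt
def ik(p,M,q0):
    def f(q):
        pp,MM=pose(q); return np.concatenate([(pp-p)*5,R.from_matrix(MM.T@M).as_rotvec()])
    s=least_squares(f,np.clip(q0,lo+1e-3,hi-1e-3),bounds=(lo,hi),xtol=1e-9,ftol=1e-10,gtol=1e-10); return s.x,np.abs(s.fun).max()
def iks(p,M,seeds):
    best=None;out=[]
    for q0 in seeds:
        q,e=ik(p,M,q0)
        if e<2e-3 and not any(np.abs(q-o).max()<.05 for o in out): out.append(q)
    return out
def path(poses,q0):
    Q=[];q=q0
    for p,M in poses:
        q,e=ik(p,M,q); Q.append(q)
        if e>2e-3: return None
    return np.array(Q)
E
python3 fit.py >/dev/null
cat > lid.py <<'E'
from kin import *
from h import ori
lipm=np.array([.4758,-.0595,.1205]); yaw=.148; ex=np.array([np.cos(yaw),np.sin(yaw),0]); ey=np.array([-np.sin(yaw),np.cos(yaw),0]); H=lipm+.2*ex
def edge(th,yy): return H+.2*(-np.cos(th)*ex+np.sin(th)*np.array([0,0,1]))+yy*ey
if __name__=='__main__':
  seeds=[[-.4,-.3,1.8,0,1.2,1.2],[-.4,-.6,2.1,.8,1.2,1.],[-.3,-.5,2.,-.8,1.2,1.2],[-.3,-.3,1.8,3.14,.8,-1]]
  for yy in(-.06,.05):
   for psi in (-75,-50,-25,-10,8,25,50,75):
    for pit in (45,55,65,72):
     for fl in (0,1):
      M=ori(psi,pit,flip=bool(fl)); tipoff=.016*ex+np.array([0,0,-.04])
      ps=[(edge(t,yy)+tipoff,M) for t in np.linspace(0,1.75,8)]
      for s in seeds[:3]:
        Q=path(ps,s)
        if Q is not None: print(yy,psi,pit,fl,Q[0].round(2),Q[-1].round(2)); break
E
python3 lid.py
```

```text
-0.06 -75 45 1 [ 0.2   0.03  2.09 -0.88  1.16  0.37] [ 0.18  0.39  1.28 -0.79  1.45  0.01]
-0.06 -75 55 1 [ 0.09 -0.05  2.08 -0.68  1.11  0.14] [ 0.11  0.38  1.22 -0.61  1.47 -0.11]
-0.06 -75 65 1 [-0.03 -0.09  2.04 -0.47  1.1  -0.09] [ 0.03  0.39  1.15 -0.42  1.51 -0.23]
-0.06 -75 72 1 [-0.12 -0.09  2.   -0.32  1.12 -0.25] [-0.03  0.41  1.09 -0.3   1.55 -0.3 ]
-0.06 -50 45 1 [ 0.11 -0.33  2.4  -0.94  0.82 -0.01] [ 0.13  0.09  1.62 -0.75  1.07 -0.32]
-0.06 -50 55 1 [-0.01 -0.34  2.32 -0.63  0.84 -0.35] [ 0.06  0.14  1.5  -0.52  1.16 -0.52]
-0.06 -50 65 0 [-0.11 -0.28  2.21 -0.37  0.92  2.51] [-0.02  0.21  1.36 -0.34  1.29  2.47]
-0.06 -50 65 1 [-0.11 -0.28  2.21 -0.37  0.92 -0.63] [-0.02  0.21  1.36 -0.34  1.29 -0.67]
-0.06 -50 72 0 [-0.18 -0.22  2.12 -0.23  1.    2.36] [-0.07  0.28  1.25 -0.23  1.4   2.39]
-0.06 -50 72 1 [-0.18 -0.22  2.12 -0.23  1.   -0.78] [-0.07  0.28  1.25 -0.23  1.4  -0.75]
-0.06 -25 55 0 [-0.25 -0.58  2.48 -0.18  0.65  1.87] [-0.08 -0.03  1.68 -0.25  0.94  2.02]
-0.06 -25 55 1 [-0.25 -0.58  2.48 -0.18  0.65 -1.28] [-0.08 -0.03  1.68 -0.25  0.94 -1.12]
-0.06 -2
[... 4405 characters left out ...]
0 [-0.73 -0.2   2.3   0.85  1.23 -0.41] [-0.4   0.09  1.63  0.79  1.26  0.11]
0.05 50 55 0 [-0.6  -0.26  2.26  0.67  1.17 -0.18] [-0.32  0.12  1.52  0.59  1.3   0.28]
0.05 50 65 0 [-0.46 -0.27  2.19  0.47  1.15  0.06] [-0.24  0.18  1.39  0.4   1.38  0.42]
0.05 50 72 0 [-0.35 -0.24  2.14  0.32  1.15  0.22] [-0.18  0.24  1.29  0.27  1.45  0.51]
0.05 75 45 0 [-0.67  0.13  1.98  0.71  1.45 -0.66] [-0.42  0.39  1.27  0.77  1.61 -0.18]
0.05 75 55 0 [-0.58  0.02  2.01  0.59  1.37 -0.51] [-0.34  0.37  1.23  0.61  1.6  -0.08]
0.05 75 65 0 [-0.46 -0.06  2.01  0.44  1.31 -0.34] [-0.26  0.36  1.18  0.44  1.6   0.01]
0.05 75 72 0 [-0.37 -0.09  2.01  0.33  1.27 -0.21] [-0.2   0.37  1.13  0.31  1.61  0.08]
```

```bash
python3 - <<'E'
from lid import *
from rig import r
q0=np.array(r.sense()['qpos'])
Z=np.array([0,0,1])
for pit in (60,65):
  for psi in (8.5,25):
    M=ori(psi,pit)
    for bk in (.03,.045,.06):
      row=[]
      for z in (.22,.15,.10,.07):
        p=edge(0,-.06)-bk*ex; p[2]=z
        q,e=ik(p,M,[-.52,-.38,2.28,.33,.92,.75]); row.append((round(e,3),q.round(2).tolist()) if z in(.22,.07) else round(e,3))
      print(pit,psi,bk,row)
E
```

```text
60 8.5 0.03 [(np.float64(0.0), [-0.68, -0.75, 2.28, 0.4, 1.26, 0.69]), np.float64(0.0), np.float64(0.0), (np.float64(0.0), [-0.68, -0.59, 2.47, 0.47, 0.94, 0.52])]
60 8.5 0.045 [(np.float64(0.0), [-0.72, -0.8, 2.31, 0.41, 1.29, 0.66]), np.float64(0.0), np.float64(0.0), (np.float64(0.012), [-0.71, -0.61, 2.48, 0.47, 0.99, 0.5])]
60 8.5 0.06 [(np.float64(0.0), [-0.76, -0.85, 2.33, 0.42, 1.33, 0.63]), np.float64(0.0), np.float64(0.015), (np.float64(0.029), [-0.75, -0.63, 2.48, 0.47, 1.03, 0.48])]
60 25 0.03 [(np.float64(0.0), [-0.77, -0.59, 2.19, 0.5, 1.37, 0.31]), np.float64(0.0), np.float64(0.0), (np.float64(0.0), [-0.77, -0.41, 2.36, 0.56, 1.07, 0.12])]
60 25 0.045 [(np.float64(0.0), [-0.8, -0.63, 2.22, 0.5, 1.4, 0.28]), np.float64(0.0), np.float64(0.0), (np.float64(0.0), [-0.8, -0.45, 2.38, 0.56, 1.1, 0.1])]
60 25 0.06 [(np.float64(0.0), [-0.84, -0.67, 2.24, 0.5, 1.43, 0.26]), np.float64(0.0), np.float64(0.0), (np.float64(0.0), [-0.84, -0.5, 2.41, 0.56, 1.13, 0.07])]
65 8.5 0.03 [(np.float64(0.0), [-0.61, -0.66, 2.21, 0.31, 1.29, 0.77]), np.float64(0.0), np.float64(0.0), (np.float64
[... 164 characters left out ...]
64(0.0), [-0.65, -0.56, 2.43, 0.37, 1.0, 0.62])]
65 8.5 0.06 [(np.float64(0.0), [-0.68, -0.76, 2.26, 0.33, 1.34, 0.71]), np.float64(0.0), np.float64(0.0), (np.float64(0.0), [-0.68, -0.62, 2.46, 0.37, 1.03, 0.59])]
65 25 0.03 [(np.float64(0.0), [-0.69, -0.55, 2.13, 0.4, 1.37, 0.4]), np.float64(0.0), np.float64(0.0), (np.float64(0.0), [-0.69, -0.38, 2.3, 0.45, 1.07, 0.25])]
65 25 0.045 [(np.float64(0.0), [-0.72, -0.59, 2.16, 0.4, 1.4, 0.37]), np.float64(0.0), np.float64(0.0), (np.float64(0.0), [-0.72, -0.42, 2.33, 0.45, 1.09, 0.23])]
65 25 0.06 [(np.float64(0.0), [-0.76, -0.63, 2.18, 0.41, 1.43, 0.35]), np.float64(0.0), np.float64(0.0), (np.float64(0.0), [-0.76, -0.47, 2.36, 0.45, 1.12, 0.2])]
```

```bash
python3 - <<'E'
from lid import *
from h import go
M=ori(25,60)
p=edge(0,-.06)-.045*ex; p[2]=.2; print(p)
go(p,M)
print('tool dirs: ex',(M.T@ex).round(3),'z',(M.T@[0,0,1]).round(3))
E
```

```text
[ 0.44013956 -0.12547979  0.2       ]
t 2.47 p [ 0.4177 -0.1527  0.3001] q [-0.667 -0.891  2.205  0.237  1.386  1.093] F [-1.1 -0.5  0.1] w -0.0
[[-0.177  0.473  0.863]
 [-0.984 -0.079 -0.159]
 [-0.007 -0.877  0.48 ]]
shift [-30.1  96.3 -33. ] rot [  1.2 -30.9  16.9] rows>= 4.9
tool dirs: ex [0.284 0.479 0.83 ] z [ 0.    -0.866  0.5  ]
```

step_arm(jaw=[0,0,0,0,0,0,0,0], translation=[[-30,96,-33],[-30,96,-33],[-30,96,-33],[-30,96,-33],[-30,96,-33],[-30,96,-33],[-30,96,-33],[-30,96,-33]], rot=[[1,-31,17],[1,-31,17],[1,-31,17],[1,-31,17],[1,-31,17],[1,-31,17],[1,-31,17],[1,-31,17]])

```text
clock: 3.13
ee_pos: [0.4413, -0.1246, 0.2046]
tcp_rot: [-0.423, 0.268, -0.465, 0.73]
force: [-0.2, -0.8, 0.3]
gripper_width: 0.0004
```

```bash
python3 - <<'E'
from lid import *
from h import go
M=ori(25,60)
p=edge(0,-.06)-.045*ex; p[2]=.2
go(p,M)
E
```

```text
t 3.13 p [ 0.4413 -0.1246  0.2046] q [-0.797 -0.623  2.238  0.501  1.365  0.271] F [-0.2 -0.8  0.3] w 0.0004
[[ 0.424  0.452  0.784]
 [-0.906  0.21   0.369]
 [ 0.002 -0.867  0.499]]
shift [ 0.3  3.2 -3.5] rot [0.1 0.2 0.1] rows>= 0.1
```

step_arm(jaw=[0,0,0,0,0,0,0], translation=[[0,25,-15],[0,50,-29],[0,75,-44],[0,100,-58],[0,117,-67],[0,117,-67],[0,117,-67]], rot=[[0,0,0],[0,0,0],[0,0,0],[0,0,0],[0,0,0],[0,0,0],[0,0,0]])

```text
clock: 3.72
ee_pos: [0.4414, -0.1232, 0.0692]
tcp_rot: [-0.423, 0.268, -0.463, 0.731]
force: [0.6, -0.1, 0.7]
gripper_width: 0.0005
```

```bash
python3 - <<'E'
from lid import *
from h import *
from rig import r
M=ori(25,60)
p=edge(0,-.06)+.010*ex; p[2]=.07
go(p,M)
c=r.camera('scene'); save(c['img'],'s2.png',(120,100,400,310),2.8)
E
```

```text
t 3.72 p [ 0.4414 -0.1232  0.0692] q [-0.795 -0.449  2.383  0.56   1.092  0.099] F [ 0.6 -0.1  0.7] w 0.0005
[[ 0.428  0.451  0.783]
 [-0.904  0.213  0.371]
 [ 0.001 -0.867  0.499]]
shift [17.5 24.5 44.2] rot [ 0.1  0.3 -0.1] rows>= 1.3
```

View pics/s2.png

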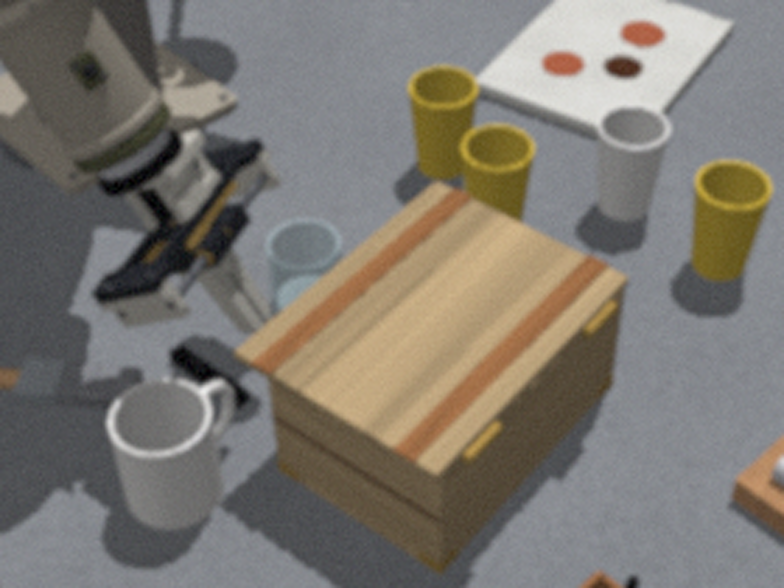

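The picture shows the closed fingers at crop (250,315), just ahead of and below the lid's front edge, clear of the jar and the mug. Now I go forward under the lip, then slowly up.

step_arm(jaw=[0,0,0,0,0,0,0,0,0], translation=[[4,6,11],[9,12,22],[13,18,33],[17,24,44],[17,24,44],[17,20,46],[17,16,49],[17,11,51],[17,11,51]], rot=[[0,0,0],[0,0,0],[0,0,0],[0,0,0],[0,0,0],[0,0,0],[0,0,0],[0,0,0],[0,0,0]])

```text
clock: 4.52
ee_pos: [0.4938, -0.1184, 0.0865]
tcp_rot: [-0.423, 0.266, -0.464, 0.731]
force: [-2.5, 1.8, -0.6]
gripper_width: 0.0006
```

```bash
python3 - <<'E'
from lid import *
from h import *
from rig import r
s,M=log()
# rel to edge in box frame
d=s['ee_pos']-edge(0,-.06); print('rel edge ex,ey,z',(d@ex).round(4),(d@ey).round(4),d[2].round(4))
c=r.camera('scene'); save(c['img'],'s3.png',(160,130,300,250),5)
E
```

```text
t 4.52 p [ 0.4938 -0.1184  0.0865] q [-0.686 -0.332  2.265  0.551  1.037  0.197] F [-2.5  1.8 -0.6] w 0.0006
[[ 0.428  0.453  0.782]
 [-0.904  0.212  0.372]
 [ 0.003 -0.866  0.5  ]]
rel edge ex,ey,z 0.0091 -0.0009 -0.034
```

View pics/s3.png

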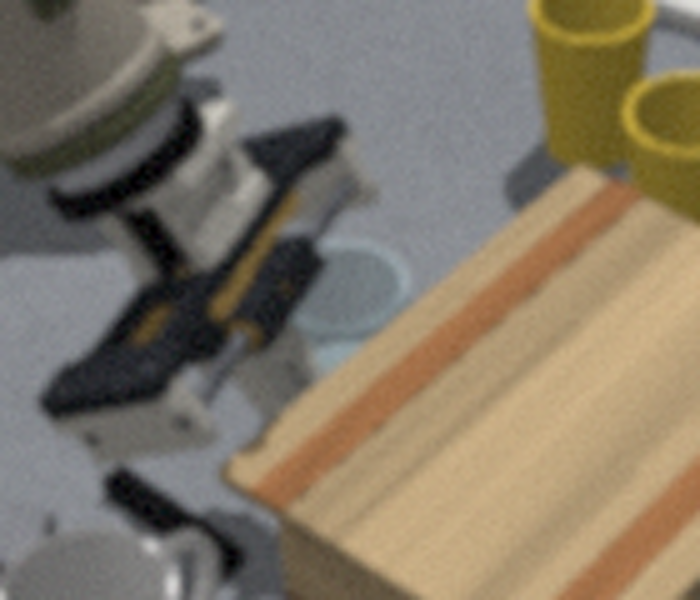

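```bash
python3 - <<'E'
from lid import *
M=ori(25,60)
for a,th in ((0,[.02,.05,.08,.12,.16,.2,.25,.3,.35,.4]),(.4,np.arange(.45,1.01,.05)),(1.0,np.arange(1.05,1.61,.05))):
    print(a,[(M.T@(edge(t,0)-edge(a,0))*1e3).round().astype(int).tolist() for t in th])
    q,e=ik(edge(th[-1],-.06)+.01*ex-[0,0,.036],M,[-.686,-.332,2.265,.55,1.04,.2]); print(q.round(2),e)
E
```

```text
0 [[0, -3, 2], [0, -9, 5], [0, -14, 9], [0, -20, 13], [1, -26, 18], [1, -32, 23], [2, -40, 30], [3, -47, 37], [3, -54, 44], [4, -60, 52]]
[-0.65 -0.4   2.17  0.5   1.16  0.33] 1.1102230246251565e-15
0.4 [[1, -6, 8], [2, -11, 16], [4, -17, 25], [5, -21, 33], [7, -25, 42], [9, -29, 51], [11, -32, 61], [13, -35, 70], [15, -38, 80], [17, -40, 89], [19, -41, 99], [22, -42, 108]]
[-0.53 -0.27  1.9   0.45  1.23  0.51] 1.1102230246251565e-15
1.0 [[2, 0, 10], [5, 0, 19], [7, 0, 29], [10, 1, 39], [13, 3, 48], [16, 5, 58], [18, 8, 67], [21, 11, 76], [24, 14, 85], [27, 18, 94], [30, 22, 102], [32, 27, 110]]
[-0.4  -0.    1.6   0.41  1.21  0.65] 5.551115123125783e-16
```

step_arm(jaw=[0,0,0,0,0,0,0,0,0,0,0], translation=[[0,-3,2],[0,-9,5],[0,-14,9],[0,-20,13],[1,-26,18],[1,-32,23],[2,-40,30],[3,-47,37],[3,-54,44],[4,-60,52],[4,-60,52]], rot=[[0,0,0],[0,0,0],[0,0,0],[0,0,0],[0,0,0],[0,0,0],[0,0,0],[0,0,0],[0,0,0],[0,0,0],[0,0,0]])

```text
clock: 5.48
ee_pos: [0.5111, -0.1156, 0.1664]
tcp_rot: [-0.423, 0.265, -0.464, 0.732]
force: [-4.2, -0.6, 0.7]
gripper_width: 0.0003
```

```bash
python3 - <<'E'
from lid import *
from h import *
from rig import r
s,M=log()
d=s['ee_pos']-edge(.4,-.06); print('rel edge ex,ey,z',(d@ex).round(4),(d@ey).round(4),d[2].round(4))
c=r.camera('scene'); save(c['img'],'s4.png',(160,90,370,300),2.8)
E
```

```text
t 5.48 p [ 0.5111 -0.1156  0.1664] q [-0.653 -0.4    2.161  0.504  1.167  0.322] F [-4.2 -0.6  0.7] w 0.0003
[[ 0.429  0.455  0.78 ]
 [-0.903  0.211  0.373]
 [ 0.006 -0.865  0.502]]
rel edge ex,ey,z 0.0109 -0.0007 -0.032
```

View pics/s4.png

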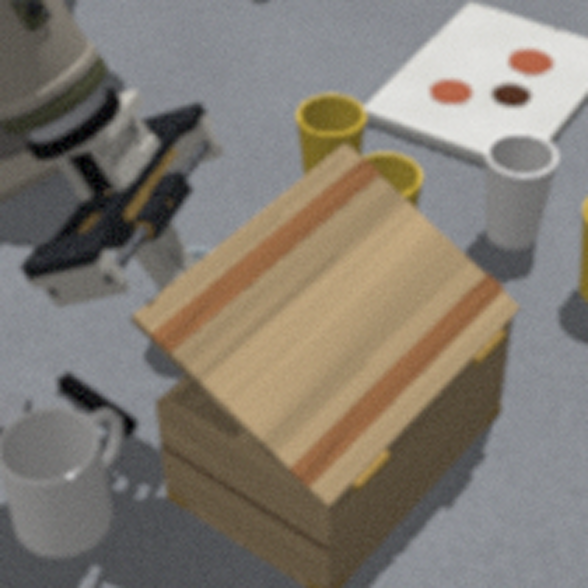

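The lid is lifting as expected, with its front edge about 0.4 rad up and a force of around 4 N. I continue along the arc.

step_arm(jaw=[0,0,0,0,0,0,0,0,0,0,0,0], translation=[[1,-6,8],[2,-11,16],[4,-17,25],[5,-21,33],[7,-25,42],[9,-29,51],[11,-32,61],[13,-35,70],[15,-38,80],[17,-40,89],[19,-41,99],[22,-42,108]], rot=[[0,0,0],[0,0,0],[0,0,0],[0,0,0],[0,0,0],[0,0,0],[0,0,0],[0,0,0],[0,0,0],[0,0,0],[0,0,0],[0,0,0]])

```text
clock: 6.53
ee_pos: [0.5851, -0.1033, 0.2541]
tcp_rot: [-0.423, 0.267, -0.463, 0.732]
force: [-1.9, 0.8, -1.8]
gripper_width: 0.0007
```

step_arm(jaw=[0,0,0,0,0,0,0,0,0,0,0,0], translation=[[2,0,10],[5,0,19],[7,0,29],[10,1,39],[13,3,48],[16,5,58],[18,8,67],[21,11,76],[24,14,85],[27,18,94],[30,22,102],[32,27,110]], rot=[[0,0,0],[0,0,0],[0,0,0],[0,0,0],[0,0,0],[0,0,0],[0,0,0],[0,0,0],[0,0,0],[0,0,0],[0,0,0],[0,0,0]])

```text
clock: 7.53
ee_pos: [0.6972, -0.0858, 0.2852]
tcp_rot: [-0.423, 0.267, -0.463, 0.732]
force: [-0.5, 0.4, -0.3]
gripper_width: 0.0006
```

```bash
python3 - <<'E'
from lid import *
from h import *
from rig import r
s,M=log()
d=s['ee_pos']-edge(1.6,-.06); print('rel edge ex,ey,z',(d@ex).round(4),(d@ey).round(4),d[2].round(4))
c=r.camera('scene'); save(c['img'],'s5.png',(160,40,440,300),2.3)
c=r.camera('top'); save(c['img'],'t5.png',(110,50,440,320),2.3)
E
```

```text
t 7.53 p [ 0.6972 -0.0858  0.2852] q [-0.398 -0.006  1.601  0.408  1.207  0.648] F [-0.5  0.4 -0.3] w 0.0006
[[ 0.428  0.452  0.782]
 [-0.904  0.212  0.372]
 [ 0.002 -0.866  0.5  ]]
rel edge ex,ey,z 0.0093 0.0014 -0.0352
```

View pics/s5.png

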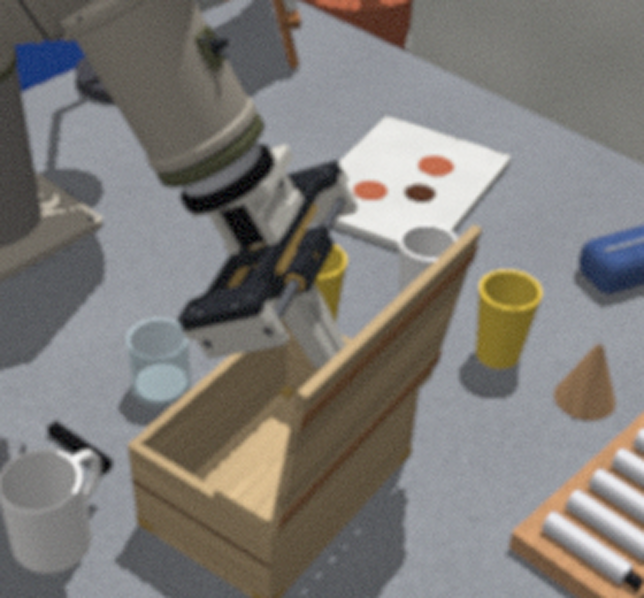

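View pics/t5.png

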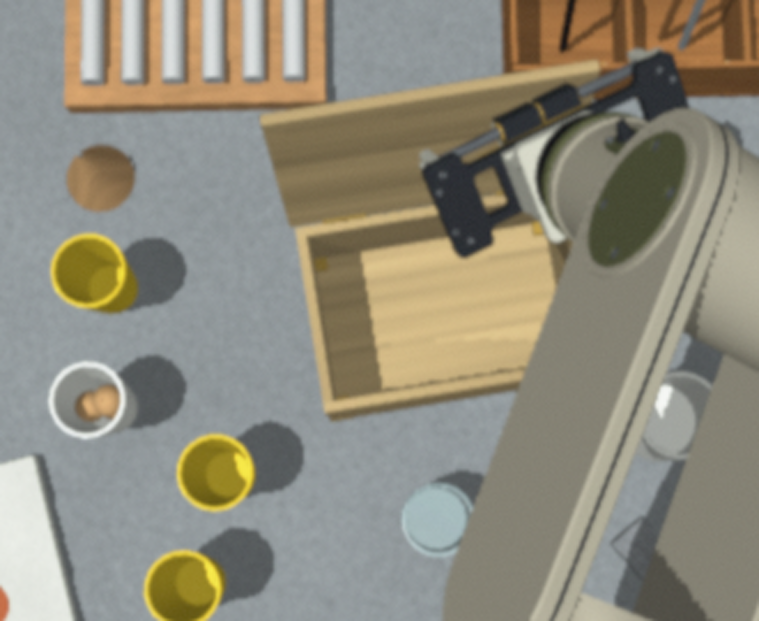

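The lid leans back past upright and shows no contact force. I back off.

step_arm(jaw=[0,0,0,0,0,0,0,0,0,0], translation=[[-7,-12,-21],[-14,-24,-42],[-21,-36,-62],[-29,-48,-83],[-36,-60,-104],[-43,-85,-115],[-43,-105,-105],[-43,-124,-95],[-43,-124,-95],[-43,-124,-95]], rot=[[0,0,0],[0,0,0],[0,0,0],[0,0,0],[0,0,0],[0,0,0],[0,0,0],[0,0,0],[0,0,0],[0,0,0]])

```text
clock: 8.47
ee_pos: [0.5477, -0.1092, 0.3468]
tcp_rot: [-0.423, 0.265, -0.464, 0.731]
force: [-0.4, -0.1, -0.2]
gripper_width: 0.0004
```

```bash
python3 - <<'E'
from lid import *
from h import *
from rig import r
s,M=log()
c=r.camera('scene'); save(c['img'],'s6.png',(160,40,440,300),2.3)
# expected lid edge corners at angle th (lower edge corner)
for th in (1.6,1.7,1.8,1.87):
    print(th,[proj(c,edge(th,y)+0)[0].round(1).tolist() for y in(.13,-.13)], [((proj(c,edge(th,y))[0]-[160,40])*2.3).round().tolist() for y in(.13,-.13)])
E
python3 fit.py
```

```text
t 8.47 p [ 0.5477 -0.1092  0.3468] q [-0.587 -0.386  1.822  0.446  1.427  0.538] F [-0.4 -0.1 -0.2] w 0.0004
[[ 0.428  0.454  0.781]
 [-0.904  0.211  0.373]
 [ 0.005 -0.865  0.501]]
1.6 [[356.1, 132.1], [278.2, 203.7]] [[451.0, 212.0], [272.0, 376.0]]
1.7 [[364.6, 136.4], [287.4, 209.3]] [[471.0, 222.0], [293.0, 389.0]]
1.8 [[373.0, 141.5], [296.7, 215.8]] [[490.0, 233.0], [314.0, 404.0]]
1.87 [[378.7, 145.5], [303.1, 220.8]] [[503.0, 243.0], [329.0, 416.0]]
[-0.      0.0512  0.3181  0.3691  0.0616  0.5534  0.3775] 6.159986341117284e-05
[[-1.0, 0.0, 0.0], [0.0, 0.0, 1.0], [0.0, 1.0, -0.0]] [ 0.339 -0.195  0.493]
[[-1.0, -0.0, 0.0], [0.0, 0.0, 1.0], [0.0, 1.0, -0.0]] [ 0.527 -0.166  0.612]
[[-1.0, 0.0, 0.0], [0.0, 0.0, 1.0], [0.0, 1.0, -0.0]] [ 0.376 -0.189  0.674]
[[-1.0, 0.0, 0.0], [0.0, -0.0, 1.0], [0.0, 1.0, 0.0]] [ 0.194 -0.568  0.595]
```

View pics/s6.png

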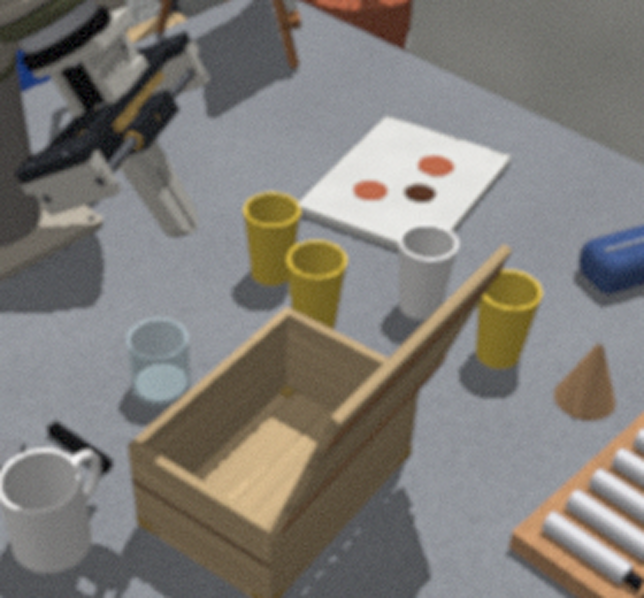

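Lid edge corners at crop (505,247)/(333,416) match the 1.87 rad stop, so the lid is resting open and the robot is clear. Next: plan the tumbler grasp and pour with the fitted kinematics.

```bash
cat > plan.py <<'E'
from kin import *
from h import ori
from lid import ex,ey,H
rng=np.random.default_rng(0)
T=np.array([.504,.287,0]); box=H-.085*ex; box[2]=0
Z=np.array([0,0,1.])
qc=np.array([-.587,-.386,1.822,.446,1.427,.538])
def tcp(g,M): return g+.019*M[:,1]
if __name__=='__main__':
  G=[]
  for flip in (0,1):
   for psi in range(-120,61,20):
    for pit in (0,10,20,30,40):
     M=ori(psi,pit,flip=bool(flip)); seeds=[qc]+[rng.uniform(lo,hi) for _ in range(12)]
     for q in iks(tcp(T+.055*Z,M),M,seeds): G.append((flip,psi,pit,q))
  for g in G: print(g[0],g[1],g[2],g[3].round(2))
E
time python3 plan.py
```

```text
0 -120 10 [ 0.66  1.69  0.05 -0.85  2.62 -2.42]
0 -120 20 [ 0.65  1.42  0.4  -0.58  2.43 -2.18]
0 -120 30 [ 0.64  1.22  0.64 -0.45  2.25 -2.08]
0 -120 40 [ 0.62  1.03  0.84 -0.37  2.07 -2.03]
0 -100 0 [ 0.79  1.54  0.44 -1.06  2.42 -2.5 ]
0 -100 10 [ 0.78  1.38  0.59 -0.88  2.31 -2.37]
0 -100 20 [ 0.77  1.22  0.74 -0.74  2.18 -2.29]
0 -100 30 [ 0.75  1.06  0.89 -0.62  2.04 -2.25]
0 -100 40 [ 0.73  0.91  1.04 -0.53  1.9  -2.23]
0 -80 0 [ 0.9   1.29  0.88 -1.1   2.15 -2.4 ]
0 -80 10 [ 0.9   1.16  0.98 -0.98  2.04 -2.36]
0 -80 20 [ 0.88  1.02  1.08 -0.87  1.93 -2.35]
0 -80 30 [ 0.85  0.88  1.18 -0.77  1.81 -2.35]
0 -80 40 [ 0.81  0.75  1.29 -0.67  1.69 -2.38]
0 -60 0 [ 1.    1.09  1.26 -1.22  1.9  -2.3 ]
0 -60 10 [ 0.99  0.96  1.34 -1.12  1.79 -2.32]
0 -60 20 [ 0.97  0.82  1.42 -1.02  1.68 -2.36]
0 -60 30 [ 0.93  0.69  1.49 -0.92  1.57 -2.42]
0 -60 40 [ 0.88  0.57  1.55 -0.81  1.46 -2.5 ]
0 -40 10 [ 1.05  0.77  1.68 -1.32  1.55 -2.25]
0 -40 20 [ 1.02  0.63  1.74 -1.22  1.42 -2.34]
0 -40 30 [ 0.98  0.49  1.79 -1.1   1.31 -2.46]
0 0 0 [ 0.94  0.68  2.2   4.1   1.42 -1.79]
0 0 10 [ 0.93  0
[... 1559 characters left out ...]
 1.21  0.53]
1 -20 40 [ 0.88  0.16  2.09 -1.13  0.92  0.41]
1 0 0 [0.94 0.68 2.2  4.1  1.42 1.35]
1 0 10 [0.93 0.45 2.29 4.17 1.17 1.22]
1 0 20 [0.89 0.23 2.35 4.3  0.92 1.02]
1 0 40 [ 0.76 -0.06  2.32 -1.31  0.57  0.24]
1 20 0 [0.56 0.65 2.37 3.35 1.45 1.55]
1 20 0 [-2.14  2.08  2.37  1.24  0.69  0.41]
1 20 40 [ 0.5  -0.24  2.48 -1.27  0.12 -0.2 ]
1 40 0 [0.02 0.65 2.37 2.46 1.47 1.65]
1 40 0 [-2.68  2.09  2.37 -0.77  0.35  2.31]
1 40 10 [0.04 0.36 2.48 2.42 1.16 1.77]
1 60 0 [-0.23  0.68  2.19  1.85  1.49  1.83]
1 60 10 [-0.21  0.45  2.28  1.79  1.29  1.97]
1 60 20 [-0.17  0.23  2.34  1.68  1.09  2.18]
1 60 30 [-0.1   0.06  2.35  1.49  0.91  2.45]
real	1m46.866s
user	1m45.547s
sys	0m0.171s
```

```bash
cat > sim.py <<'E'
from plan import *
from scipy.spatial.transform import Slerp
def leg(q,p1,M1,n=12):
    p0,M0=pose(q); S=Slerp([0,1],R.from_matrix([M0,M1])); 
    mx=0;Q=[q]
    for t in np.linspace(0,1,n+1)[1:]:
        q2,e=ik(p0+t*(p1-p0),S(t).as_matrix(),Q[-1]); 
        if e>2e-3: print('  FAIL at t',t,e,q2.round(2)); return Q[-1]
        mx=max(mx,np.abs(q2-Q[-1]).max()); Q.append(q2)
    mn=min((fk(x,k)[0][2]) for x in Q); print('  ok',Q[-1].round(2),'maxstep',mx.round(2),'wrist',fk(Q[-1],k)[2].round(3)); return Q[-1]
if __name__=='__main__':
  Mg=ori(-65,15,flip=True); h=Mg[:,1]; g=T+.055*Z
  back=g-.12*h*np.array([1,1,0])/np.hypot(*h[:2])
  for nm,mid in (('direct',None),('down',ori(-20,80,flip=False))):
    print(nm); q=qc
    if mid is not None: q=leg(q,np.array([.5,.15,.35]),ori(25,88)); q=leg(q,np.array([.48,.3,.35]),ori(-65,60,flip=True))
    q=leg(q,tcp(back+.25*Z,Mg),Mg)
    q=leg(q,tcp(back,Mg),Mg); q=leg(q,tcp(g,Mg),Mg); q=leg(q,tcp(g+.2*Z,Mg),Mg)
    for psi,pit in((-81.5,15),(-65,15),(-81.5,0)):
      print(psi,pit)
      gp=box-.025*ex-.02*ey+.25*Z
      Mp=ori(psi,pit,flip=True); q2=leg(q,tcp(gp,Mp),Mp)
      for ro in (-60,-100,-130):
        Mr=ori(psi,pit,flip=True,roll=ro); q2=leg(q2,tcp(gp-.03*Z,Mr),Mr); print('  m',(Mr@Mg.T@Z).round(2))
E
python3 sim.py
python3 - <<'E'
from h import *
from rig import r
for n in('top','scene'):
    c=r.camera(n); hsv=cv2.cvtColor(c['img'],cv2.COLOR_RGB2HSV)
    print(n,'rim',proj(c,[.5038,.287,.1]).round(1),'foot',proj(c,[.5038,.287,0]).round(1))
    if n=='scene': save(c['img'],'s7.png',(310,120,400,200),7)
E
```

```text
direct
  ok [ 1.1   0.74  1.07 -1.09  2.11  0.47] maxstep 0.21 wrist [0.307 0.71  0.398]
  ok [ 1.1   1.1   1.01 -0.97  1.95  0.75] maxstep 0.04 wrist [0.307 0.71  0.148]
  ok [ 0.96  0.94  1.29 -1.03  1.8   0.79] maxstep 0.03 wrist [0.358 0.601 0.148]
  ok [ 0.96  0.61  1.36 -1.1   1.92  0.56] maxstep 0.03 wrist [0.358 0.601 0.348]
-81.5 15
  ok [ 0.4   0.36  1.72 -1.22  1.66  0.55] maxstep 0.05 wrist [0.517 0.276 0.343]
  ok [ 0.4   0.41  1.72 -1.21  1.64 -0.44] maxstep 0.08 wrist [0.517 0.276 0.313]
  m [0.81 0.25 0.53]
  ok [ 0.4   0.41  1.72 -1.21  1.64 -1.14] maxstep 0.06 wrist [0.517 0.276 0.313]
  m [ 0.9   0.43 -0.1 ]
  ok [ 0.4   0.41  1.72 -1.21  1.64 -1.67] maxstep 0.04 wrist [0.517 0.276 0.313]
  m [ 0.67  0.52 -0.53]
-65 15
  FAIL at t 1.0 0.02534577066009781 [ 0.42  0.12  1.98 -1.32  1.43  0.51]
  FAIL at t 0.08333333333333333 0.0026394572219327244 [ 0.48  0.15  1.96 -1.32  1.47  0.45]
  m [0.71 0.47 0.53]
  FAIL at t 0.08333333333333333 0.002697609102288384 [ 0.48  0.15  1.96 -1.32  1.47  0.4 ]
  m [ 0.74  0.67 -0.1 ]
  FAIL at t 0.08333333333333333 0.0027286258929137
[... 1660 characters left out ...]
 0.15  1.96 -1.32  1.47  0.4 ]
  m [ 0.74  0.67 -0.1 ]
  FAIL at t 0.08333333333333333 0.00272862592781747 [ 0.48  0.15  1.96 -1.32  1.47  0.35]
  m [ 0.5   0.68 -0.53]
-81.5 0
  FAIL at t 0.8333333333333333 0.015791357091297337 [ 0.53  0.51  1.67 -1.32  1.81  0.65]
  FAIL at t 0.3333333333333333 0.003528059831017328 [ 0.53  0.53  1.67 -1.32  1.81  0.31]
  m [0.79 0.38 0.48]
  FAIL at t 0.16666666666666666 0.0035329030192949957 [ 0.52  0.53  1.67 -1.32  1.81  0.16]
  m [ 0.9   0.4  -0.17]
  FAIL at t 0.16666666666666666 0.004366963211749262 [ 0.51  0.54  1.67 -1.32  1.81 -0.03]
  m [ 0.69  0.37 -0.62]
top rim [[147.2 223.3]] foot [[158.  226.9]]
scene rim [[345.9 144.7]] foot [[342.3 172.8]]
```

View pics/s7.png

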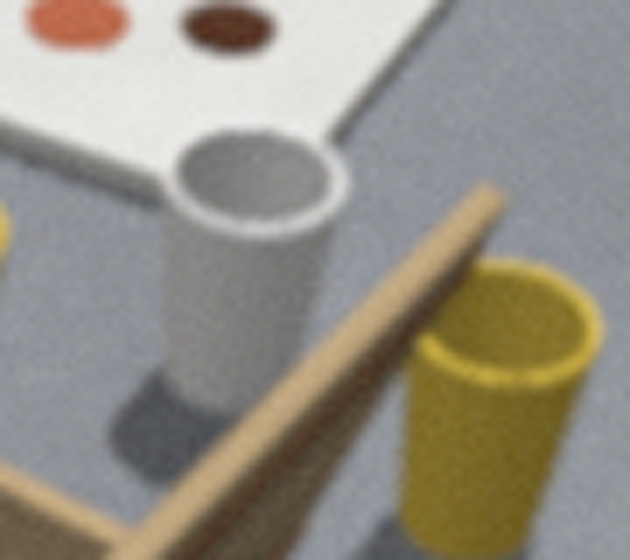

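```bash
python3 - <<'E'
from sim import *
from h import go
Mg=ori(-65,15,flip=True); h=Mg[:,1]; g=T+.055*Z
back=g-.12*h*np.array([1,1,0])/np.hypot(*h[:2])
print(tcp(back+.25*Z,Mg)); go(tcp(back+.25*Z,Mg),Mg)
E
```

```text
[0.46104195 0.37912384 0.30008244]
t 8.62 p [ 0.5469 -0.1084  0.3434] q [-0.586 -0.384  1.825  0.446  1.427  0.538] F [-0.4 -0.5  0.1] w 0.0006
[[ 0.429  0.45   0.783]
 [-0.904  0.213  0.372]
 [ 0.    -0.867  0.498]]
shift [-477.3  102.9   92.4] rot [-80.3 -92.9 -38.6] rows>= 18.0
```

step_arm(jaw=[1,1,1,1,1,1,1,1,1,1,1,1,1,1,1,1,1,1,1,1], translation=[[-24,5,5],[-48,10,9],[-72,15,14],[-96,21,18],[-120,26,23],[-144,31,28],[-168,36,32],[-192,41,37],[-216,46,42],[-240,51,46],[-265,57,51],[-290,62,56],[-315,67,61],[-340,73,66],[-365,78,71],[-390,84,76],[-415,89,80],[-440,95,85],[-477,103,92],[-477,103,92]], rot=[[-80,-93,-39],[-80,-93,-39],[-80,-93,-39],[-80,-93,-39],[-80,-93,-39],[-80,-93,-39],[-80,-93,-39],[-80,-93,-39],[-80,-93,-39],[-80,-93,-39],[-80,-93,-39],[-80,-93,-39],[-80,-93,-39],[-80,-93,-39],[-80,-93,-39],[-80,-93,-39],[-80,-93,-39],[-80,-93,-39],[-80,-93,-39],[-80,-93,-39]])

```text
clock: 10.28
ee_pos: [0.4588, 0.3825, 0.2929]
tcp_rot: [0.968, 0.22, -0.03, -0.122]
force: [-0.6, -0.4, -1.5]
gripper_width: 0.0928
```

```bash
python3 - <<'E'
from sim import *
from h import *
from rig import r
Mg=ori(-65,15,flip=True); h=Mg[:,1]; g=T+.055*Z
back=g-.12*h*np.array([1,1,0])/np.hypot(*h[:2])
s,M=log()
go(tcp(back+.25*Z,Mg),Mg,s); go(tcp(back,Mg),Mg,s)
c=r.camera('scene'); save(c['img'],'s8.png',None,1.3)
E
```

```text
t 10.28 p [0.4588 0.3825 0.2929] q [ 1.104  0.753  1.076 -1.098  2.106  0.471] F [-0.6 -0.4 -1.5] w 0.0928
[[ 0.902  0.418 -0.112]
 [ 0.432 -0.874  0.222]
 [-0.005 -0.249 -0.969]]
shift [ 0.5  2.  -8. ] rot [0.6 0.4 0.5] rows>= 0.2
shift [  1.8  64.2 234.2] rot [0.6 0.4 0.5] rows>= 5.8
```

View pics/s8.png

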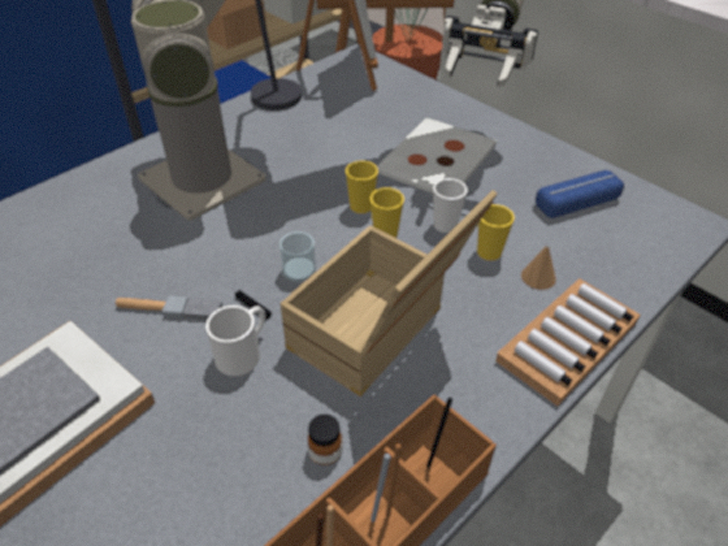

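The open gripper at (490,60) is level, behind and left of the tumbler, and nothing else has moved. I lower it to tumbler height.

step_arm(jaw=[1,1,1,1,1,1,1,1,1,1], translation=[[0,8,29],[0,16,58],[1,24,88],[1,32,117],[1,40,146],[1,48,176],[2,56,205],[2,64,234],[2,64,234],[2,64,234]], rot=[[0,0,0],[0.5,0.5,0.5],[0.5,0.5,0.5],[0.5,0.5,0.5],[0.5,0.5,0.5],[0.5,0.5,0.5],[0.5,0.5,0.5],[0.5,0.5,0.5],[0.5,0.5,0.5],[0.5,0.5,0.5]])

```text
clock: 11.17
ee_pos: [0.4652, 0.3763, 0.0569]
tcp_rot: [0.968, 0.212, -0.024, -0.13]
force: [-0.0, 0.1, 0.5]
gripper_width: 0.0927
```

```bash
python3 - <<'E'
from sim import *
from h import *
from rig import r
Mg=ori(-65,15,flip=True); g=T+.055*Z
s,M=log()
go(tcp(g,Mg),Mg,s)
c=r.camera('top'); save(c['img'],'t9.png',(60,120,260,320),2.9)
E
```

```text
t 11.17 p [0.4652 0.3763 0.0569] q [ 1.088  1.086  1.019 -0.969  1.954  0.754] F [-0.   0.1  0.5] w 0.0927
[[ 0.909  0.404 -0.101]
 [ 0.416 -0.877  0.241]
 [ 0.009 -0.261 -0.965]]
shift [ -1.8 113.4 -23.7] rot [-0.2 -0.6 -0.3] rows>= 2.8
```

View pics/t9.png

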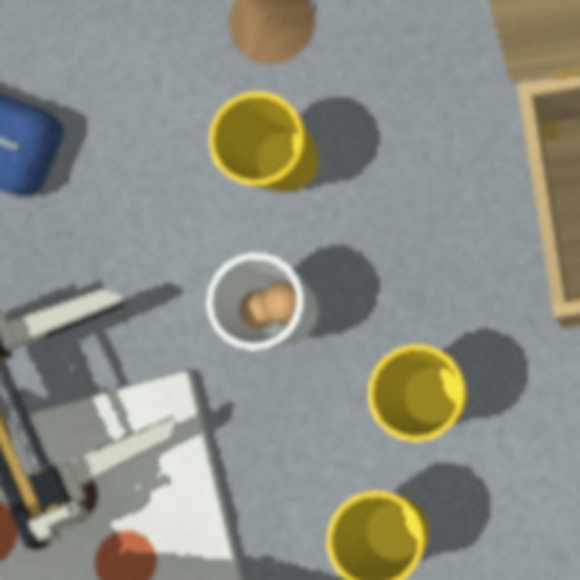

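The fingers at crop (115,300) and (170,430) straddle the line to the white tumbler at (255,302), clear of the yellow cups. I advance and grip.

step_arm(jaw=[1,1,1,1,1,1,1,1,1], translation=[[0,20,-4],[-1,40,-8],[-1,60,-12],[-2,75,-16],[-2,88,-19],[-2,100,-21],[-2,113,-24],[-2,113,-24],[-2,113,-24]], rot=[[0,0,0],[0,0,0],[0,-0.5,0],[0,-0.5,0],[0,-0.5,0],[0,-0.5,0],[0,-0.5,0],[0,-0.5,0],[0,-0.5,0]])

```text
clock: 11.97
ee_pos: [0.5126, 0.2728, 0.0533]
tcp_rot: [0.968, 0.212, -0.025, -0.132]
force: [0.2, 0.1, -0.3]
gripper_width: 0.093
```

```bash
python3 - <<'E'
from sim import *
from h import *
from rig import r
Mg=ori(-65,15,flip=True); g=T+.055*Z
s,M=log()
go(tcp(g,Mg),Mg,s)
c=r.camera('top'); save(c['img'],'t10.png',(60,120,260,320),2.9)
E
```

```text
t 11.97 p [0.5126 0.2728 0.0533] q [ 0.96   0.935  1.285 -1.026  1.798  0.793] F [ 0.2  0.1 -0.3] w 0.093
[[ 0.908  0.405 -0.105]
 [ 0.418 -0.875  0.244]
 [ 0.007 -0.265 -0.964]]
shift [-1.8  2.6  2.6] rot [-0.4 -0.5 -0.2] rows>= 0.1
```

View pics/t10.png

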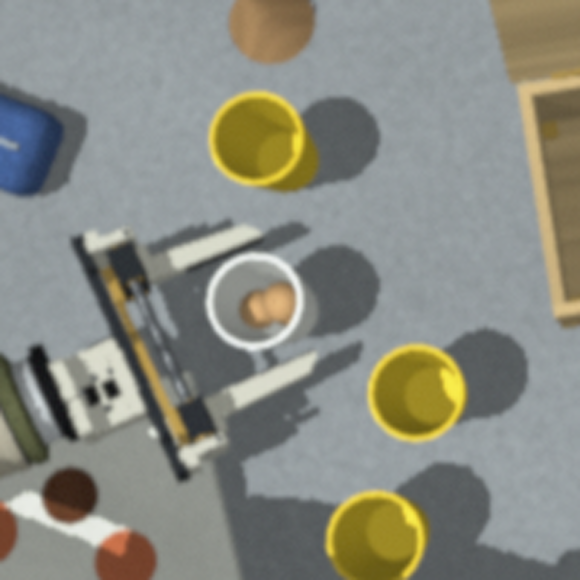

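The tumbler sits between the fingers. I close firmly.

step_arm(jaw=[0.5,0,0,0,0,0,0,0,0,0,0,0], translation=[[0,0,0],[0,0,0],[0,0,0],[0,0,0],[0,0,0],[0,0,0],[0,0,0],[0,0,0],[0,0,0],[0,0,0],[0,0,0],[0,0,0]], rot=[[0,0,0],[0,0,0],[0,0,0],[0,0,0],[0,0,0],[0,0,0],[0,0,0],[0,0,0],[0,0,0],[0,0,0],[0,0,0],[0,0,0]], newtons=60)

```text
clock: 13.02
ee_pos: [0.512, 0.2725, 0.0514]
tcp_rot: [0.968, 0.213, -0.026, -0.131]
force: [-1.5, 0.9, 0.1]
gripper_width: 0.0621
```

```bash
python3 - <<'E'
from sim import *
from h import *
s,M=log()
p=np.array(s['ee_pos']); go(p+.2*Z,M,s)
E
```

```text
t 13.02 p [0.512  0.2725 0.0514] q [ 0.961  0.938  1.285 -1.026  1.798  0.794] F [-1.5  0.9  0.1] w 0.0621
[[ 0.908  0.405 -0.107]
 [ 0.419 -0.875  0.242]
 [ 0.004 -0.264 -0.964]]
shift [   0.9  -52.9 -192.9] rot [0. 0. 0.] rows>= 4.8
```

step_arm(jaw=[0,0,0,0,0,0,0,0,0,0,0,0], translation=[[0,-2,-8],[0,-6,-22],[0,-12,-43],[0,-17,-64],[0,-23,-86],[0,-29,-107],[0,-35,-129],[0,-41,-150],[0,-47,-171],[1,-53,-193],[1,-53,-193],[1,-53,-193]], rot=[[0,0,0],[0,0,0],[0,0,0],[0,0,0],[0,0,0],[0,0,0],[0,0,0],[0,0,0],[0,0,0],[0,0,0],[0,0,0],[0,0,0]])

```text
clock: 14.02
ee_pos: [0.5123, 0.273, 0.2528]
tcp_rot: [0.968, 0.213, -0.025, -0.132]
force: [-0.2, -1.5, -2.3]
gripper_width: 0.0618
```

```bash
python3 - <<'E'
from sim import *
from h import *
from rig import r
s,M=log()
gp=box-.025*ex-.02*ey+.25*Z; Mp=ori(-81.5,15,flip=True)
print(gp); go(tcp(gp,Mp),Mp,s)
c=r.camera('scene'); save(c['img'],'s11.png',(220,0,500,260),2.3)
E
```

```text
t 14.02 p [0.5123 0.273  0.2528] q [ 0.96   0.611  1.35  -1.094  1.925  0.557] F [-0.2 -1.5 -2.3] w 0.0618
[[ 0.908  0.405 -0.105]
 [ 0.419 -0.874  0.245]
 [ 0.008 -0.266 -0.964]]
[ 0.56776532 -0.06600993  0.25      ]
shift [-96.8 338.  -86.1] rot [-0.5  3.9 15.8] rows>= 8.7
```

View pics/s11.png

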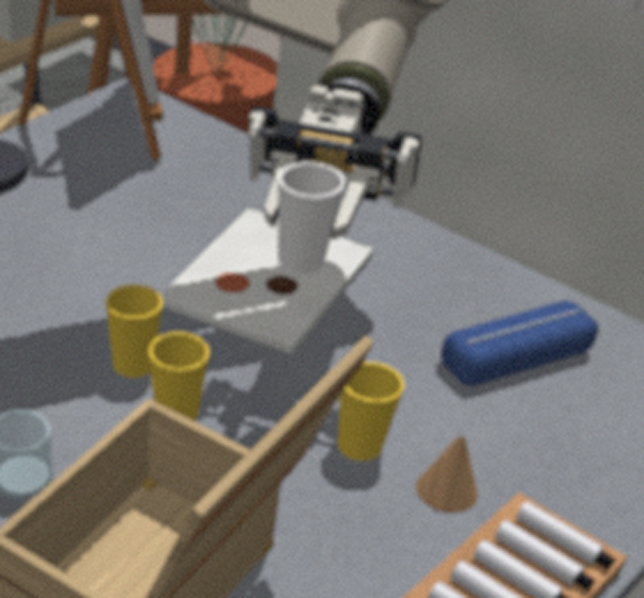

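The tumbler is held upright and level at crop (310,215), with the fingers around its middle. I transfer it over the box.

step_arm(jaw=[0,0,0,0,0,0,0,0,0,0,0,0,0,0,0,0], translation=[[-3,11,-3],[-9,32,-8],[-17,58,-15],[-24,84,-22],[-32,111,-28],[-39,137,-35],[-47,164,-42],[-55,190,-49],[-62,217,-55],[-70,243,-62],[-77,270,-69],[-85,297,-76],[-92,320,-82],[-97,338,-86],[-97,338,-86],[-97,338,-86]], rot=[[0,0,0],[0,0,1.5],[0,0.7,3],[0,1,4],[-0.1,1.4,5.5],[-0.2,1.7,7],[-0.2,2,8],[-0.3,2.3,9],[-0.3,2.6,10.5],[-0.4,2.9,12],[-0.4,3.2,13],[-0.5,3.5,14],[-0.5,3.7,15],[-0.5,3.9,15.8],[-0.5,3.9,15.8],[-0.5,3.9,15.8]])

```text
clock: 15.4
ee_pos: [0.5689, -0.0859, 0.2427]
tcp_rot: [0.989, 0.072, -0.012, -0.129]
force: [0.2, 0.5, -2.3]
gripper_width: 0.062
```

```bash
python3 - <<'E'
from sim import *
from h import *
from rig import r
s,M=log()
gp=box-.025*ex-.02*ey+.25*Z; Mp=ori(-81.5,15,flip=True)
go(tcp(gp,Mp),Mp,s)
c=r.camera('top'); save(c['img'],'t12.png',(160,50,420,290),2.4)
c=r.camera('scene'); save(c['img'],'s12.png',(160,20,440,280),2.3)
E
```

```text
t 15.4 p [ 0.5689 -0.0859  0.2427] q [ 0.402  0.36   1.721 -1.219  1.66   0.555] F [ 0.2  0.5 -2.3] w 0.062
[[ 0.989  0.14  -0.042]
 [ 0.146 -0.957  0.253]
 [-0.005 -0.256 -0.967]]
shift [ 1.8 -2.  -1.9] rot [ 0.2  0.2 -0.2] rows>= 0.1
```

View pics/t12.png

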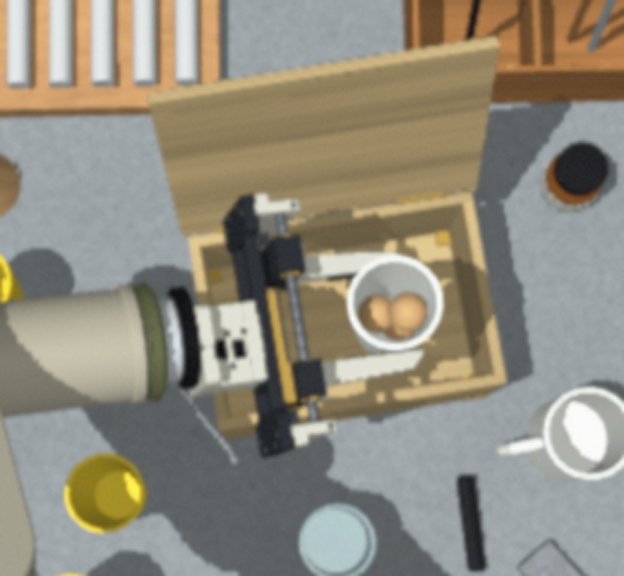

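View pics/s12.png

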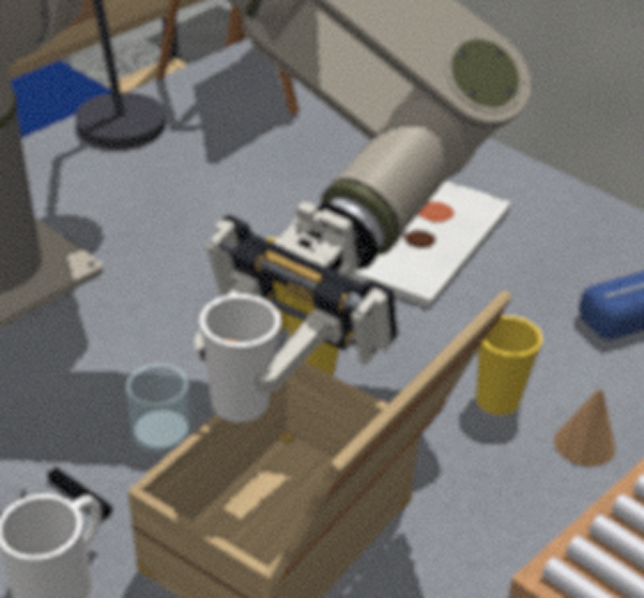

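step_arm(jaw=[0,0,0,0,0,0,0,0,0,0,0,0,0,0,0], translation=[[0,0,2],[0,1,4],[0,1,6],[0,2,8],[0,2,10],[0,3,12],[0,4,14],[0,4,16],[0,5,18],[0,5,20],[0,6,22],[0,6,24],[0,6,24],[0,6,24],[0,6,24]], rot=[[0,-3,0],[0,-8,0],[0,-14,0],[0,-20,0],[0,-26,0],[0,-32,0],[0,-38,0],[0,-44,0],[0,-50,0],[0,-56,0],[0,-62,0],[0,-67,0],[0,-72,0],[0,-76,0],[0,-80,0]])

```text
clock: 16.75
ee_pos: [0.5699, -0.0829, 0.2194]
tcp_rot: [0.749, 0.14, -0.645, -0.051]
force: [0.2, -0.6, -0.8]
gripper_width: 0.0621
```

step_arm(jaw=[0,0,0,0,0,0,0,0,0,0,0,0,0,0,0,0,0,0], translation=[[0,0,0],[0,0,0],[0,0,0],[0,0,0],[0,0,0],[0,0,0],[0,0,0],[0,0,0],[0,0,0],[0,0,0],[0,0,0],[0,0,0],[0,0,0],[0,0,0],[0,0,0],[0,0,0],[0,0,0],[0,0,0]], rot=[[0,-3,0],[0,-7,0],[0,-11,0],[0,-15,0],[0,-19,0],[0,-23,0],[0,-27,0],[0,-31,0],[0,-35,0],[0,-39,0],[0,-43,0],[0,-47,0],[0,-51,0],[0,-55,0],[0,-55,0],[0,-55,0],[0,-55,0],[0,-55,0]])

```text
clock: 18.25
ee_pos: [0.5699, -0.0838, 0.2199]
tcp_rot: [-0.37, -0.147, 0.917, -0.019]
force: [0.5, -0.3, -0.8]
gripper_width: 0.0621
```

```bash
python3 - <<'E'
from sim import *
from h import *
from rig import r
s,M=log()
Mg=ori(-65,15,flip=True); print('mouth dir',(M@Mg.T@Z).round(2))
c=r.camera('top'); save(c['img'],'t13.png',(160,50,420,290),2.4)
c=r.camera('scene'); save(c['img'],'s13.png',(160,20,440,280),2.3)
E
```

```text
t 18.25 p [ 0.5699 -0.0838  0.2199] q [ 0.405  0.4    1.721 -1.216  1.646 -1.76 ] F [ 0.5 -0.3 -0.8] w 0.0621
[[-0.726  0.143 -0.672]
 [ 0.075 -0.956 -0.284]
 [-0.683 -0.256  0.684]]
mouth dir [ 0.61  0.52 -0.59]
```

View pics/t13.png

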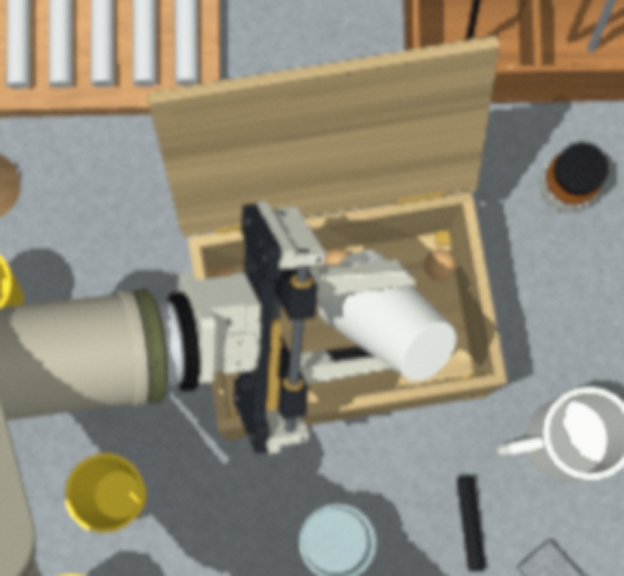

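View pics/s13.png

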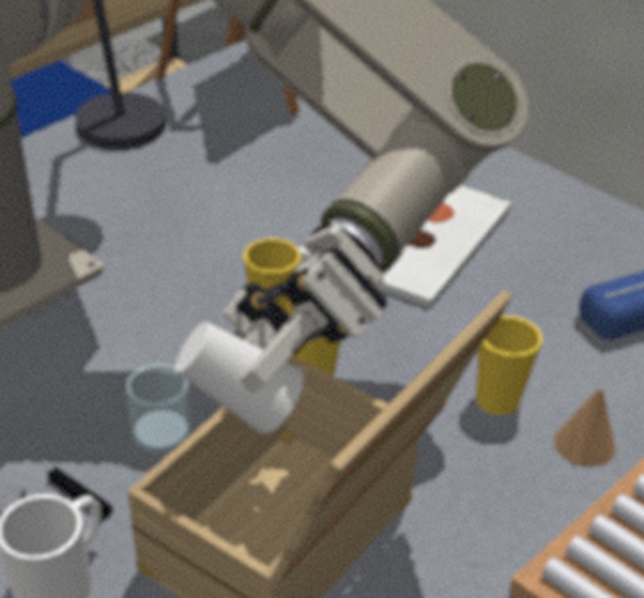

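Two balls show in the box at crop (438,265) and (335,255), with the third hidden under the gripper or the tumbler. I wait briefly, then roll upright again in place and check.

step_arm(jaw=[0,0,0,0,0,0,0,0,0,0,0,0,0,0,0,0], translation=[[0,0,0],[0,0,0],[0,0,0],[0,0,0],[0,0,0],[0,0,0],[0,0,0],[0,0,0],[0,0,0],[0,0,0],[0,0,0],[0,0,0],[0,0,0],[0,0,0],[0,0,0],[0,0,0]], rot=[[0,0,0],[0,0,0],[0,5,0],[0,12,0],[0,18,0],[0,24,0],[0,30,0],[0,36,0],[0,42,0],[0,48,0],[0,54,0],[0,60,0],[0,66,0],[0,70,0],[0,70,0],[0,70,0]])

```text
clock: 19.68
ee_pos: [0.5699, -0.0843, 0.22]
tcp_rot: [0.828, 0.131, -0.541, -0.069]
force: [-0.3, 0.1, -1.3]
gripper_width: 0.0617
```

step_arm(jaw=[0,0,0,0,0,0,0,0,0,0,0,0,0,0], translation=[[0,0,0],[0,0,0],[0,0,0],[0,0,0],[0,0,0],[0,0,0],[0,0,0],[0,0,0],[0,0,0],[0,0,0],[0,0,0],[0,0,0],[0,0,0],[0,0,0]], rot=[[0,5,0],[0,10,0],[0,16,0],[0,22,0],[0,28,0],[0,34,0],[0,40,0],[0,46,0],[0,52,0],[0,57,0],[0,62,0],[0,65,0],[0,65,0],[0,65,0]])

```text
clock: 20.85
ee_pos: [0.5699, -0.0843, 0.22]
tcp_rot: [0.989, 0.073, -0.012, -0.129]
force: [-0.7, -0.5, -0.9]
gripper_width: 0.0618
```

```bash
python3 - <<'E'
from sim import *
from h import *
from rig import r
s,M=log()
Mp=ori(-81.5,15,flip=True)
go(np.array(s['ee_pos'])+.03*Z,Mp,s)
c=r.camera('top'); save(c['img'],'t14.png',(230,100,400,250),4.4)
E
```

```text
t 20.85 p [ 0.5699 -0.0843  0.22  ] q [ 0.404  0.4    1.721 -1.216  1.646  0.591] F [-0.7 -0.5 -0.9] w 0.0618
[[ 0.989  0.142 -0.043]
 [ 0.148 -0.956  0.253]
 [-0.005 -0.256 -0.967]]
shift [ -0.2  -7.7 -29. ] rot [ 0.2  0.3 -0. ] rows>= 0.7
```

View pics/t14.png

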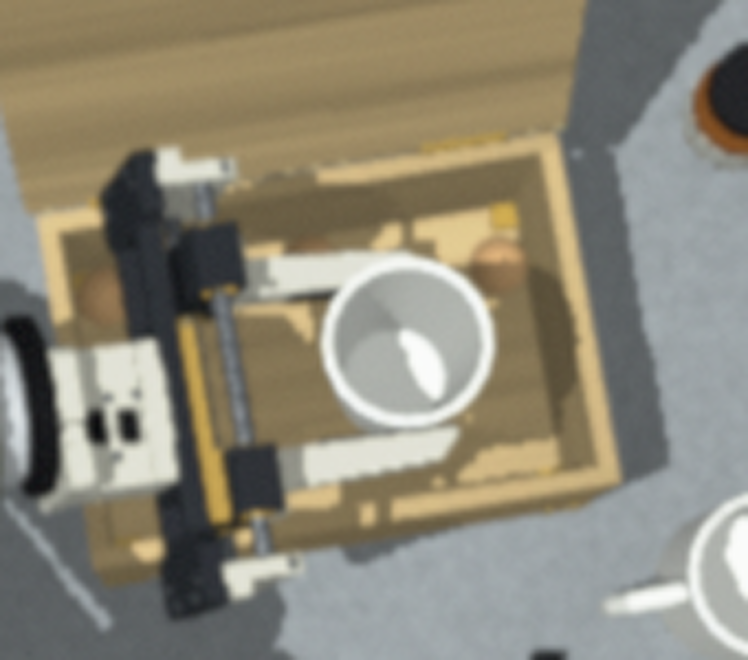

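All three balls lie in the box at crop (497,262), (310,250) and (100,298), and the tumbler is empty. I bring it back to its spot.

```bash
python3 - <<'E'
from sim import *
from h import *
D=[json.loads(l) for l in open('log.jsonl')]
G=[d for d in D if abs(d['clock']-13.02)<.05][-1]
M1=R.from_quat(G['tcp_rot']).as_matrix()
s,M=log()
go(np.array([.512,.2725,.2528]),M1,s)
print('up30',(M.T@[0,0,30]).round(1))
E
```

```text
t 20.9 p [ 0.5699 -0.0843  0.22  ] q [ 0.404  0.399  1.721 -1.216  1.646  0.591] F [ 0.9  0.7 -1.5] w 0.0618
[[ 0.989  0.142 -0.043]
 [ 0.148 -0.956  0.253]
 [-0.005 -0.256 -0.967]]
shift [  -4.4 -357.8   60.9] rot [  0.5  -3.7 -15.8] rows>= 8.7
up30 [ -0.1  -7.7 -29. ]
```

step_arm(jaw=[0,0,0,0,0,0,0,0,0,0,0,0,0,0,0,0,0], translation=[[0,-3,-12],[0,-8,-29],[0,-20,-26],[-1,-45,-20],[-1,-75,-12],[-1,-105,-4],[-2,-135,4],[-2,-165,11],[-2,-195,19],[-3,-225,27],[-3,-255,34],[-3,-285,42],[-4,-315,50],[-4,-340,56],[-4,-358,61],[-4,-358,61],[-4,-358,61]], rot=[[0,0,0],[0,0,0],[0,0,-1],[0,-0.5,-2],[0,-0.8,-3.3],[0.1,-1,-4.6],[0.2,-1.4,-6],[0.2,-1.7,-7.3],[0.2,-2,-8.6],[0.3,-2.3,-10],[0.3,-2.6,-11.3],[0.4,-3,-12.6],[0.4,-3.3,-14],[0.5,-3.5,-15],[0.5,-3.7,-15.8],[0.5,-3.7,-15.8],[0.5,-3.7,-15.8]])

```text
clock: 22.32
ee_pos: [0.512, 0.2742, 0.2527]
tcp_rot: [0.968, 0.214, -0.025, -0.131]
force: [0.3, -0.3, -1.6]
gripper_width: 0.0621
```

```bash
python3 - <<'E'
from sim import *
from h import *
from rig import r
D=[json.loads(l) for l in open('log.jsonl')]
G=[d for d in D if abs(d['clock']-13.02)<.05][-1]
M1=R.from_quat(G['tcp_rot']).as_matrix()
s,M=log()
go(np.array([.512,.2725,.0700]),M1,s)
go(np.array([.512,.2725,.0525]),M1,s)
c=r.camera('scene'); save(c['img'],'s15.png',(220,0,500,260),2.3)
c=r.camera('top'); save(c['img'],'t15.png',(230,100,400,250),4.4)
E
```

```text
t 22.32 p [0.512  0.2742 0.2527] q [ 0.963  0.613  1.348 -1.096  1.926  0.557] F [ 0.3 -0.3 -1.6] w 0.0621
[[ 0.907  0.407 -0.105]
 [ 0.42  -0.874  0.242]
 [ 0.007 -0.264 -0.965]]
shift [ -2.1  49.7 175.8] rot [ 0.  -0.1  0.1] rows>= 4.4
shift [ -2.2  54.4 192.7] rot [ 0.  -0.1  0.1] rows>= 4.8
```

View pics/s15.png

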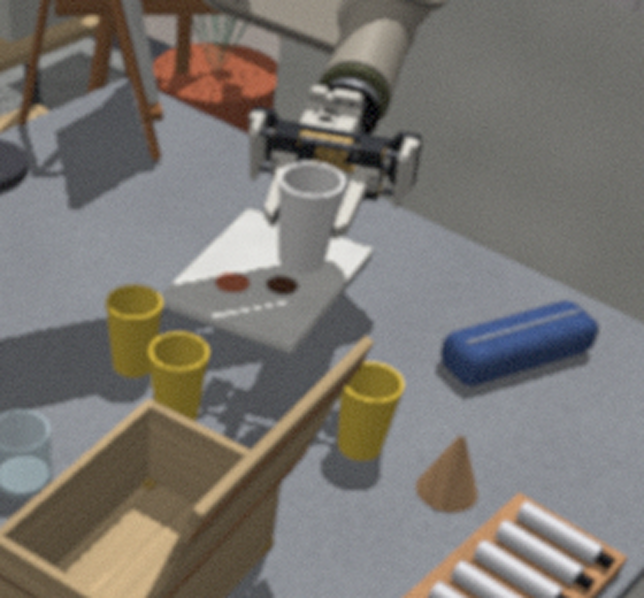

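View pics/t15.png

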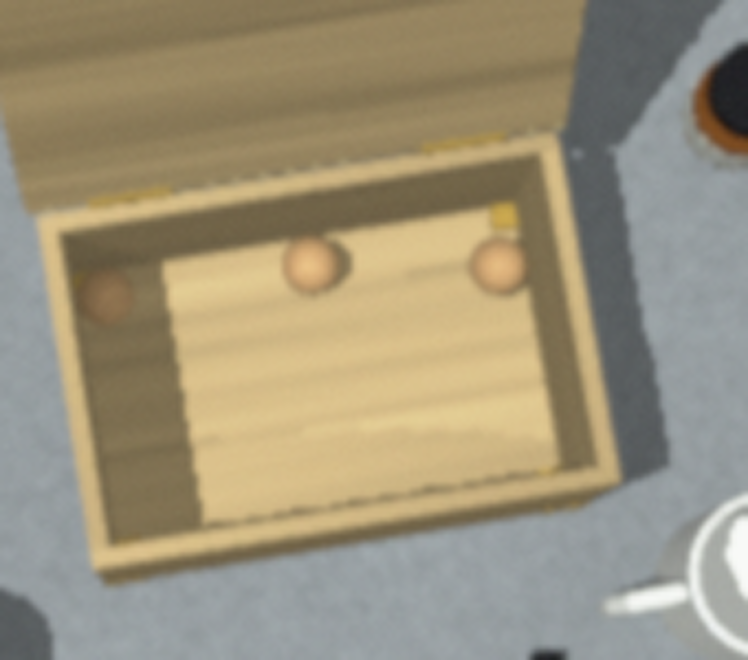

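The three balls are in the box at crop (105,297), (312,265) and (498,266). The tumbler looks the same as after lifting: upright, with no slip. I set it down slowly.

step_arm(jaw=[0,0,0,0,0,0,0,0,0,0,0,0,0], translation=[[0,5,20],[0,12,42],[-1,19,67],[-1,26,92],[-1,33,117],[-1,39,138],[-2,45,158],[-2,50,175],[-2,51,181],[-2,53,186],[-2,54,191],[-2,54,193],[-2,54,193]], rot=[[0,0,0],[0,0,0],[0,0,0],[0,0,0],[0,0,0],[0,0,0],[0,0,0],[0,0,0],[0,0,0],[0,0,0],[0,0,0],[0,0,0],[0,0,0]])

```text
clock: 23.5
ee_pos: [0.5129, 0.2718, 0.0528]
tcp_rot: [0.968, 0.213, -0.024, -0.131]
force: [0.8, 0.5, -0.6]
gripper_width: 0.0621
```

```bash
python3 - <<'E'
from h import *
from rig import r
s,M=log()
c=r.camera('scene'); save(c['img'],'s16.png',(290,90,420,210),5)
E
```

```text
t 23.5 p [0.5129 0.2718 0.0528] q [ 0.959  0.936  1.287 -1.028  1.797  0.796] F [ 0.8  0.5 -0.6] w 0.0621
[[ 0.908  0.405 -0.103]
 [ 0.418 -0.875  0.243]
 [ 0.009 -0.264 -0.964]]
```

View pics/s16.png

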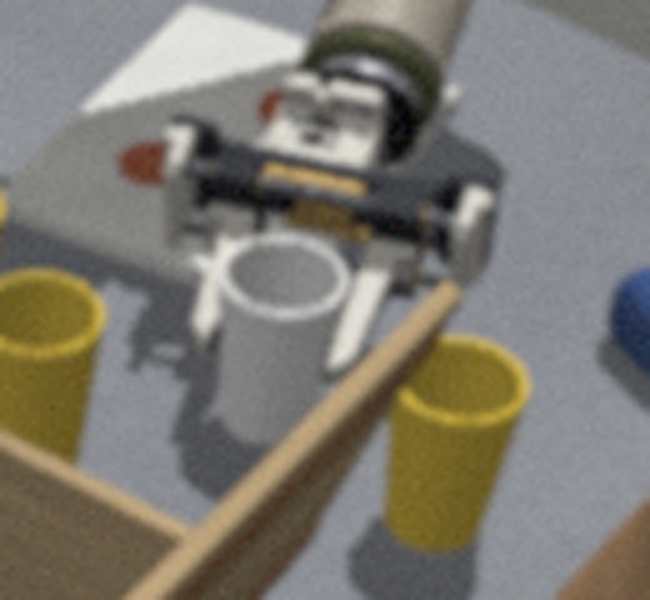

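step_arm(jaw=[0,0,0,0.55,0.67,0.7,0.75,0.8,0.9,1,1,1], translation=[[0,0.2,0.8],[0,0.4,1.4],[0,0.4,1.4],[0,0.4,1.4],[0,0.4,1.4],[0,0.4,1.4],[0,0.4,1.4],[0,0.4,1.4],[0,0.4,1.4],[0,0.4,1.4],[0,0.4,1.4],[0,0.4,1.4]], rot=[[0,0,0],[0,0,0],[0,0,0],[0,0,0],[0,0,0],[0,0,0],[0,0,0],[0,0,0],[0,0,0],[0,0,0],[0,0,0],[0,0,0]])

```text
clock: 24.55
ee_pos: [0.5127, 0.2715, 0.0508]
tcp_rot: [0.968, 0.213, -0.025, -0.131]
force: [-0.4, -0.2, -0.4]
gripper_width: 0.0924
```

```bash
python3 - <<'E'
from h import *
from rig import r
s,M=log()
h=np.array([np.cos(np.radians(-65)),np.sin(np.radians(-65)),0]); print('back 130',(M.T@(-130*h)).round(1))
c=r.camera('top'); save(c['img'],'t17.png',(60,120,260,320),2.9)
E
```

```text
t 24.55 p [0.5127 0.2715 0.0508] q [ 0.959  0.939  1.286 -1.028  1.796  0.798] F [-0.4 -0.2 -0.4] w 0.0924
[[ 0.908  0.405 -0.103]
 [ 0.418 -0.875  0.243]
 [ 0.008 -0.264 -0.965]]
back 130 [  -0.7 -125.4   34.3]
```

View pics/t17.png

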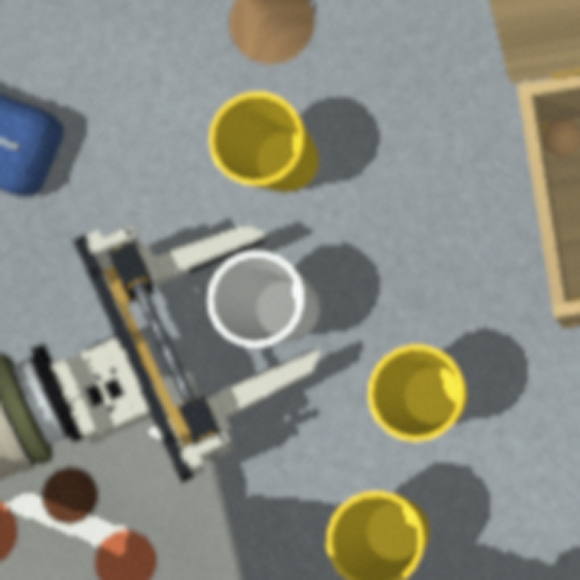

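The tumbler stands empty and free between the open fingers (crop 256,299). I back straight out and up.

step_arm(jaw=[1,1,1,1,1,1,1,1,1,1,1,1,1], translation=[[0,-8,2],[0,-20,5],[0,-35,9],[0,-52,14],[0,-70,19],[0,-88,24],[0,-107,29],[-1,-125,34],[-1,-132,10],[-1,-140,-20],[-1,-147,-50],[-1,-147,-50],[-1,-147,-50]], rot=[[0,0,0],[0,0,0],[0,0,0],[0,0,0],[0,0,0],[0,0,0],[0,0,0],[0,0,0],[0,0,0],[0,0,0],[0,0,0],[0,0,0],[0,0,0]])

```text
clock: 25.68
ee_pos: [0.4577, 0.3894, 0.1403]
tcp_rot: [0.968, 0.213, -0.023, -0.133]
force: [-0.3, -0.2, -1.8]
gripper_width: 0.093
```

```bash
python3 - <<'E'
from h import *
from lid import edge,ex,ey,H
from rig import r
s,M=log()
c=r.camera('top'); save(c['img'],'t18.png',None,1.4)
hsv=cv2.cvtColor(c['img'],cv2.COLOR_RGB2HSV)
box=H-.085*ex
w=((hsv[...,1]<40)&(hsv[...,2]>170)).astype(np.uint8)*255
mm=np.zeros_like(w); mm[195:255,120:180]=w[195:255,120:180]
k=max(cv2.findContours(mm,0,2)[0],key=cv2.contourArea); cc,rr=cv2.minEnclosingCircle(k); print('rim',cc,rr,onz(c,cc,.1).round(4))
for u,v in((105,297),(312,265),(498,266)):
    P=onz(c,(230+u/4.4,100+v/4.4),.024); d=P-box; print('ball box xy',(d@ex).round(3),(d@ey).round(3))
for n,uv,z in [('jar',(300,276),.075)]: print(n,onz(c,uv,z).round(3))
c=r.camera('scene'); save(c['img'],'s18.png',None,1.4)
E
```

```text
t 25.68 p [0.4577 0.3894 0.1403] q [ 1.105  0.962  1.041 -0.992  2.017  0.675] F [-0.3 -0.2 -1.8] w 0.093
[[ 0.908  0.406 -0.101]
 [ 0.418 -0.874  0.247]
 [ 0.012 -0.267 -0.964]]
rim (147.37725830078125, 222.66064453125) 17.536680221557617 [0.5052 0.2867 0.1   ]
ball box xy 0.058 0.1
ball box xy 0.057 -0.007
ball box xy 0.041 -0.101
jar [ 0.388 -0.032  0.075]
```

View pics/t18.png

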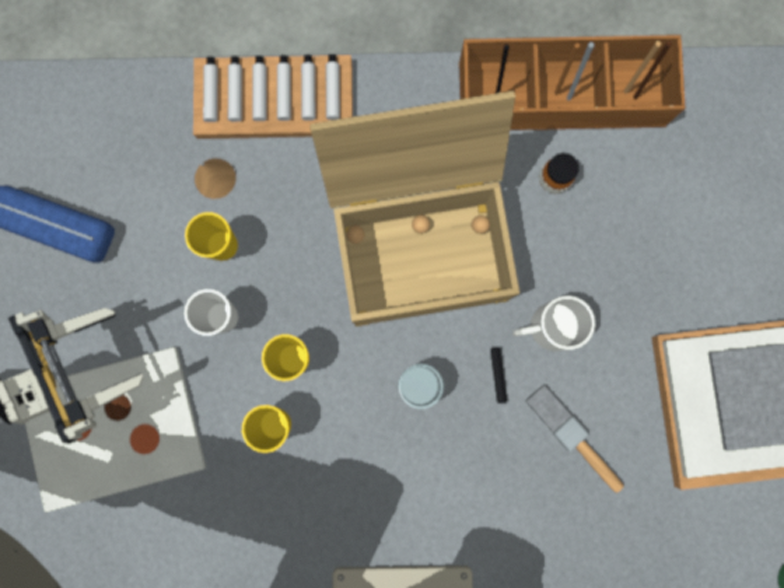

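View pics/s18.png

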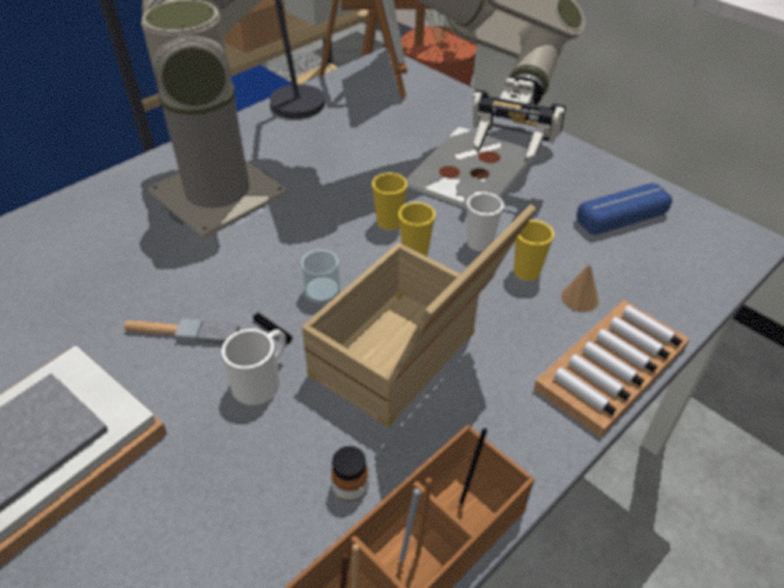

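Everything matches the goal: lid open, balls at (358,234), (421,225) and (481,225) inside the box, the tumbler upright at (208,313), bystanders in place, gripper clear. I hand in.

```bash
python3 -c "
from rig import r
print(r.hand_in()); print(r.sense()['clock'])"
```

```text
the job is handed in; nothing more can be done
None
the job is handed in; nothing more can be done
```

The box is open, the three balls are inside it, and the empty tumbler stands upright on the table. I handed the job in at about 25.7 s of the 72 s allowed; no verdict came back.

- **Lid:** I pushed it up by the front overhang with the closed, tilted fingers. The measured force stayed around 4–5 N at the points where I read it. After I let go, the lid's edge corners in the scene view matched its 1.87 rad stop.
- **Tumbler and balls:** I gripped the white tumbler from the side at 60 N, rolled it to about 126 degrees over the box, then rolled it upright and set it down. The rim is within 2 mm of where it started.
- **Last checks:** The last pictures show the lid open and the robot clear. The balls lie at about (0.058, 0.100), (0.057, -0.007) and (0.041, -0.101) m in the box frame, inside the limits. By eye the mug, jars, cone and charcoal stand where they were; I did not measure each of them again. No check failed or disagreed.

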